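Roll-testing tube offcuts on a ramp

TASK

Roll-test the three tube offcuts one at a time: lay each across the high part of the ramp, above the dark line, let go and see what it does. The ones that roll must run down to the end stop by themselves and stay there, neither touched nor helped after release; the ones that stay put are squashed, so lift each off the ramp into the grey scrap box before testing another. Leave the other things on the bench where they are.

Things in the scene. Friction and masses are not known exactly. Their poses are not given: they have to be found in the camera images.
- tube_1: one of three loose 100 mm lengths of bare aluminium tube, 0.12 to 0.23 kg. Sound: round, 40 mm across. Squashed: oval, or with a flat underside; 31 to 34 mm high, 40 to 45 mm wide. Which are squashed is not told: the ramp shows it. Origin on the tube's axis at mid-length (14 to 20 mm above what it lies on, half its height or, with a flat underside, less), x axis along the tube
- tube_2: one of three loose 100 mm lengths of bare aluminium tube, 0.12 to 0.23 kg. Sound: round, 40 mm across. Squashed: oval, or with a flat underside; 31 to 34 mm high, 40 to 45 mm wide. Which are squashed is not told: the ramp shows it. Origin on the tube's axis at mid-length (14 to 20 mm above what it lies on, half its height or, with a flat underside, less), x axis along the tube
- tube_3: one of three loose 100 mm lengths of bare aluminium tube, 0.12 to 0.23 kg. Sound: round, 40 mm across. Squashed: oval, or with a flat underside; 31 to 34 mm high, 40 to 45 mm wide. Which are squashed is not told: the ramp shows it. Origin on the tube's axis at mid-length (14 to 20 mm above what it lies on, half its height or, with a flat underside, less), x axis along the tube
- ramp: fixed test ramp; origin on the bench below the middle of its release area, +x level and downhill, y across, z up. Smooth grey deck falling at 13 degrees, 140 mm wide between 6 mm cheeks that stand 14 mm above it, from x = -85 mm (open upper end, 100 mm above the bench) to the end stop at x = 262 mm. Round tubes laid across it roll; squashed ones stay if laid the way up they lay on the bench
- ramp_release (a point): point on the deck's surface in the middle of the release area, 80 mm above the bench, straight above the ramp's origin; axes as the ramp's
- ramp_line (a point): point on the deck's surface, middle of the dark line across the deck, 70 mm downhill of the ramp's origin, 64 mm above the bench
- ramp_stop (a point): point on the deck at the middle of the end stop's inner face, 262 mm downhill of the ramp's origin, 20 mm above the bench; the stop's top is 62 mm above the bench
- scrap_box: fixed open grey plastic box, 145 (x) x 190 (y) x 65 mm high, walls and floor 5 mm; origin at the centre of its underside on the bench. Two tubes fit side by side along its x axis, about 42 mm either side of the middle
- wood_block: plain wooden block, 75 x 50 x 35 mm high, lying where a fourth tube might lie; origin at the centre of its underside; loose, to be left alone
- tin: small plain steel tin, 36 mm across and 50 mm tall, standing in the left half of the work area, tubes around it; origin at the centre of its underside; loose, to be left alone
- glue_bottle: white glue bottle, 48 mm across and 150 mm tall, standing at the left, farther from the robot; origin at the centre of its underside; loose, to be left alone
- spray_can: white spray can, 54 mm across and 190 mm tall, standing right of the ramp's low end; origin at the centre of its underside; loose, to be left alone
- screwdriver: screwdriver, 190 mm long, about 28 mm thick at the handle, lying between the robot and the ramp; its x axis runs along it; origin at the centre of its underside; loose, to be left alone
- bracket: bent steel corner bracket, 70 x 45 mm foot with a 60 mm upright flange, standing near right; origin at the centre of its underside; loose, to be left alone
Things that resemble listed ones, but are neither listed nor needed, are in the scene too. What is shaped like the tube_1 but red or yellow is not meant.

How it is judged:
By the outcome, as a careful person would: the job done as asked, in the order asked, and still so for the second after the job is handed in, with the robot touching nothing.
It also fails if it takes over 70 s, if anything falls off the work surface, if the arm or the gripper's body presses on something with over 40 N, if the wrist force passes 120 N, or if a joint passes its speed limit or range.

ROBOT

A 7-joint arm with a two-finger parallel gripper is mounted at the origin on the work surface. World frame = base frame: x ahead of the robot, y to its left, z up, the work surface at z = 0. Lengths are in m, angles in rad, forces in N, time in s.
With the tool pointing down it reaches from about 0.425 to 0.875 m from the base axis. Payload 4.7 kg.
Tool frame: the origin (TCP) lies midway between the tips of the shut fingers; the grasp point (between the pads) lies 19 mm behind it; z points along the fingers, x is the direction in which the jaws open and shut, and the axes are right-handed (so a half turn about z gives the same grasp; the last joint's range is limited). The gripper opens to 85 mm and grips with 20 to 120 N. Pads are 22 mm wide; open, the fingers measure 114 mm over their backs; the gripper's body (76 mm by 85 mm) begins 54 mm behind the grasp point. The pads swing forward as they close: fully open they stand 13 mm farther back than shut.
Start: joints at [1.272, 0.321, -0.07, 1.45, 0.023, 1.371, -0.057], TCP at [0.2, -0.618, 0.231] pointing down, gripper open.
Joint ranges: [-2.86, 2.86], [-0.3, 2.09], [-1.38, 1.24], [0.06, 2.45], [-1.56, 4.7], [0.09, 2.05], [-2.69, 2.69]. Speed limits (rad/s): [2.57, 2.57, 3.14, 3.14, 3.14, 3.14, 3.14].

INTERFACE

Orientations are given as a unit quaternion [x, y, z, w].
In Python, from cell import r gives the robot as it stands. The module is installed in compiled form; this text tells all that it offers.
- The arm moves only by the tool move_arm, never from a script. Its argument "deltas" is a list of rows, each an object with "travel": the shift along the tool's x, y, z in m, a list of three; "turn": the turn, a rotation vector about the tool's x, y, z in rad, a list of three. In form: [{"travel": [x, y, z], "turn": [ax, ay, az]}, ...]. A call has 1 to 8 rows; each row shifts and turns the pose as measured when the row begins, along the tool's axes as they then stand; what a row does not reach is not made up. A row lasts 1/12 s, in which the tool goes at most 41.7 mm and 7.16 degrees, less where a joint would pass 70% of its speed; a pose out of reach is approached as far as the arm can. A call with a gripper value outside its range is refused whole. "fingers" is the finger opening in m, from 0 to 0.0854, set as the call begins (left out, the last holds). The fingers move at their own pace and stop on an object; "newtons" is the grip in N (left out, the last holds). Time passes only in rows, so rows that do not move let the fingers close. It gives the time, the measured TCP pose, the force and the opening at its end, in the units of the state.
- r.read_state(): the state, without advancing time (a new reading comes with each control period).
- r.get_image(name): name is "side" or "top" or "wrist"; returns a dict with "img" (480x640x3 uint8, blue, green, red), "intrinsics" (3x3 intrinsics, pixels), "R" (3x3) and "t" (3): a world point X has camera coordinates R X + t; the wrist camera has in their place "mount" (4x4, takes a point from camera to tool coordinates, whose origin is the TCP and whose axes are the tool frame's). Camera axes: x right, y down, z forward; pixel columns grow to the right and rows downward; lengths in m; the calibration is good to about 2 mm. The wrist camera is an equidistant fisheye: a pixel r from the principal point sees the ray r / f radians off the axis. A picture is of the moment at which its call begins: read the wrist's pose just before it. There is no depth.
- r.close_job(): hands the job in, once; it reports no verdict.
The state is a dict: "time": time; "joints": joint angles; "qd": joint speeds; "joint_torque": joint torques, N m; "tcp_pos": TCP position; "ee_rot": TCP orientation; "ft_force": force on the tool from outside, world axes, zero at the start; "moment": the same for the moment, N m; "opening": finger opening in m.
Only numpy, scipy, OpenCV 4.12 (cv2) and the standard library are available. Lean on these libraries where they do the work, as an engineer would, in place of code of your own. Each camera call takes 0.05 s, during which the arm holds its last target.

## Working session

There is one attempt and no reset: what is moved stays moved. The work goes in short steps, Python scripts to look and compute and a tool call to move; the robot and the scene stay as the last step left them, time stands still between calls to the robot, and variables do not carry over. Pictures are saved under pics/ and viewed, and the job is handed in when it is done.

Besides the shell and the picture viewer there is one more tool, called after "Request:" as name(argument=value, ...), one argument or row to a line, values as JSON. move_arm: Moves the arm, as the interface text tells. Its arguments: {"type":"object","properties":{"deltas":{"type":"array","items":{"type":"object","properties":{"travel":{"type":"array","items":{"type":"number"}},"turn":{"type":"array","items":{"type":"number"}}}}},"fingers":{"type":"number"},"newtons":{"type":"number"}},"required":["deltas"]}

```bash
mkdir -p pics; cat > h.py <<'E'
import numpy as np, cv2
from cell import r
def save(name,fn):
    d=r.get_image(name); cv2.imwrite('pics/'+fn,d['img']); np.savez('pics/'+fn[:-4]+'.npz',**{k:v for k,v in d.items()}); return d
def load(fn): return dict(np.load('pics/'+fn+'.npz'))
def px2plane(d,u,v,z):
    K=d['intrinsics'];ray=d['R'].T@(np.linalg.inv(K)@np.array([u,v,1.]));c=-d['R'].T@d['t']
    return c+ray*(z-c[2])/ray[2]
def proj(d,X):
    p=d['intrinsics']@(d['R']@np.array(X,float)+d['t']); return p[:2]/p[2]
E
python3 - <<'E'
from h import *
s=r.read_state();print(s)
for n in('side','top','wrist'):
    d=save(n,n+'0.png')
    if n!='wrist':print(n,d['intrinsics'],d['R'],d['t'],-d['R'].T@d['t'])
    else: print(d['mount'],d['intrinsics'])
E
```

```text
{'time': 0.0, 'joints': array([ 1.27209529,  0.32182653, -0.07006903,  1.45167887,  0.02256631,
        1.37080255, -0.05687085]), 'qd': array([ 3.81064692e-03,  1.99617187e-04,  6.34852714e-04, -1.61117490e-03,
        1.31230767e-03,  8.19626176e-04, -4.04189945e-05]), 'joint_torque': array([-9.05143934e-04, -4.93581462e+01, -3.82581968e-01, -3.14328539e+01,
        1.29216816e-02,  1.13609093e-02, -1.53792678e-05]), 'tcp_pos': array([ 0.19980925, -0.61795747,  0.23021914]), 'ee_rot': array([ 8.08628491e-01, -5.88318820e-01, -8.00259817e-04, -5.38367054e-04]), 'ft_force': array([-0.79123806,  0.33433808, -0.20772181]), 'moment': array([0.00065121, 0.01366569, 0.05750318]), 'opening': 0.08499995660257031}
side [[505.6761289    0.         323.39472626]
 [  0.         505.6761289  237.93918643]
 [  0.           0.           1.        ]] [[-0.76339557 -0.64586958 -0.00892755]
 [-0.43947906  0.52947885 -0.7256103 ]
 [ 0.47337656 -0.55000421 -0.68804796]] [0.44019097 0.27324275 1.0757061 ] [-0.05308976  0.73127258  0.94233497]
top [[486.29850906   0.         320.45264826]
 [  0.         486.29850906 243.87055171]
 [  0.           0.           1.        ]] [[-1.35168115e-04 -9.99797847e-01  2.01058796e-02]
 [-9.82858715e-01 -3.57390216e-03 -1.84325725e-01]
 [ 1.84360320e-01 -1.97861540e-02 -9.82659545e-01]] [0.00843392 0.54230083 1.32213942] [0.28925619 0.0365304  1.39900334]
[[ 9.99999907e-01 -1.58542336e-04 -4.00695849e-04 -8.97279372e-05]
 [ 2.70779358e-04  9.54536605e-01  2.98093604e-01 -7.60176871e-02]
 [ 3.35218399e-04 -2.98093685e-01  9.54536559e-01 -1.42926465e-01]
 [ 0.00000000e+00  0.00000000e+00  0.00000000e+00  1.00000000e+00]] [[371.64829954   0.         318.62169636]
 [  0.         371.64829954 244.88804425]
 [  0.           0.           1.        ]]
```

View pics/top0.png

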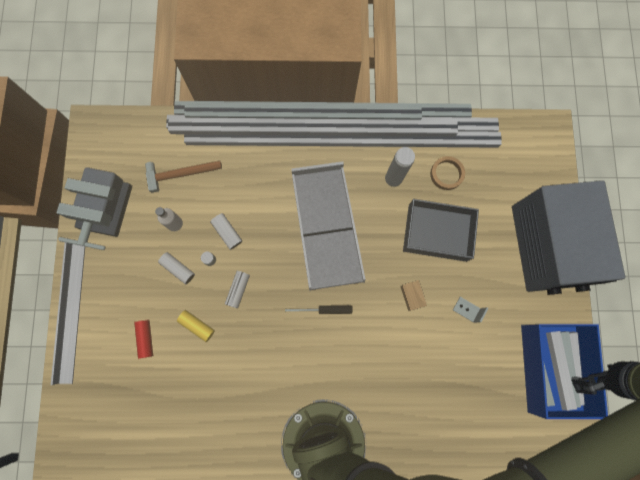

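View pics/side0.png

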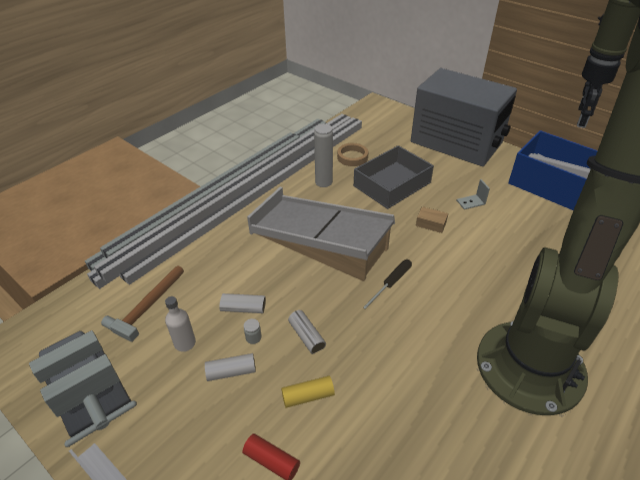

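View pics/wrist0.png

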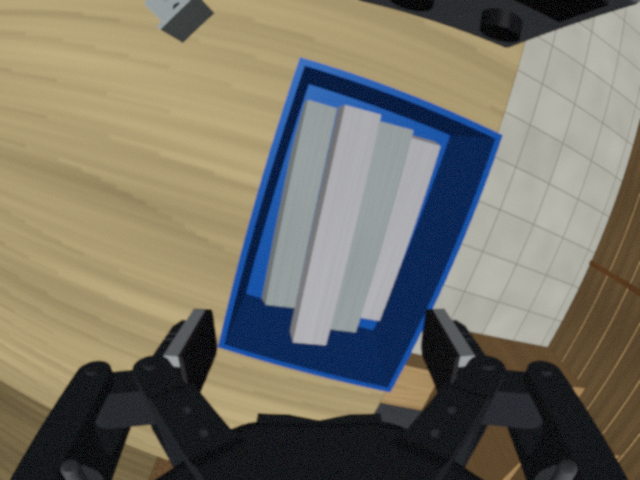

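The top view shows the robot base at (323,440), the ramp from (293,170) to (363,285) with its low end at the top, and the scrap box at (441,230). What could be taken for a tube:
- Bare cylinders at (226,231), (176,268) and (237,289): these fit the description.
- Yellow tube (195,326) and red tube (144,339): excluded by colour.
- Tin (208,258), wood block (413,295), and the long bars at the far edge: not tubes.

I'll check the choice in a close crop.

```bash
python3 - <<'E'
from h import *
a=cv2.imread('pics/top0.png');b=cv2.imread('pics/side0.png')
c1=cv2.resize(a[200:320,145:265],None,fx=4.5,fy=4.5,interpolation=cv2.INTER_CUBIC)
cv2.imwrite('pics/c_top.png',c1)
cv2.imwrite('pics/c_side.png',cv2.resize(b[280:390,190:340],None,fx=5,fy=5,interpolation=cv2.INTER_CUBIC))
cv2.imwrite('pics/c_ramp.png',cv2.resize(a[150:300,280:490],None,fx=3.8,fy=3.8,interpolation=cv2.INTER_CUBIC))
E
```

```text
(no output)
```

View pics/c_top.png

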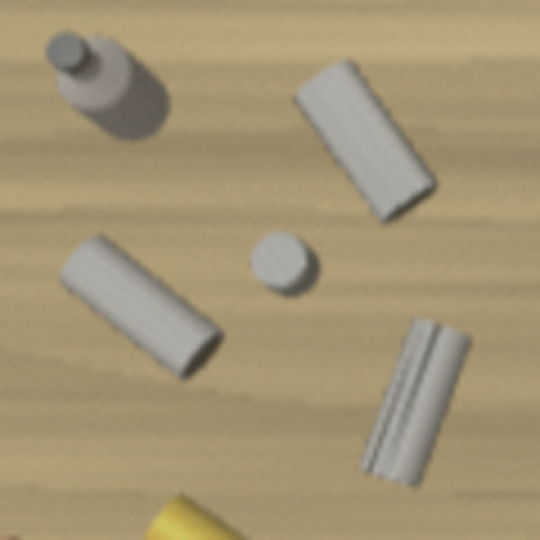

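View pics/c_side.png

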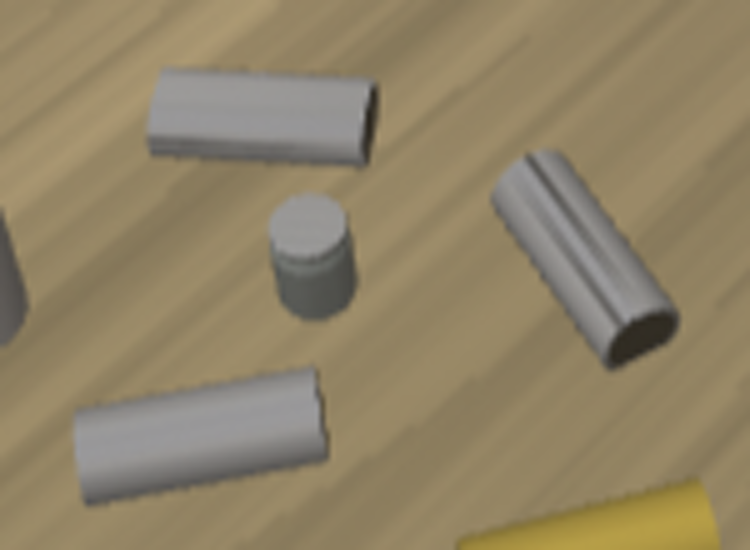

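View pics/c_ramp.png

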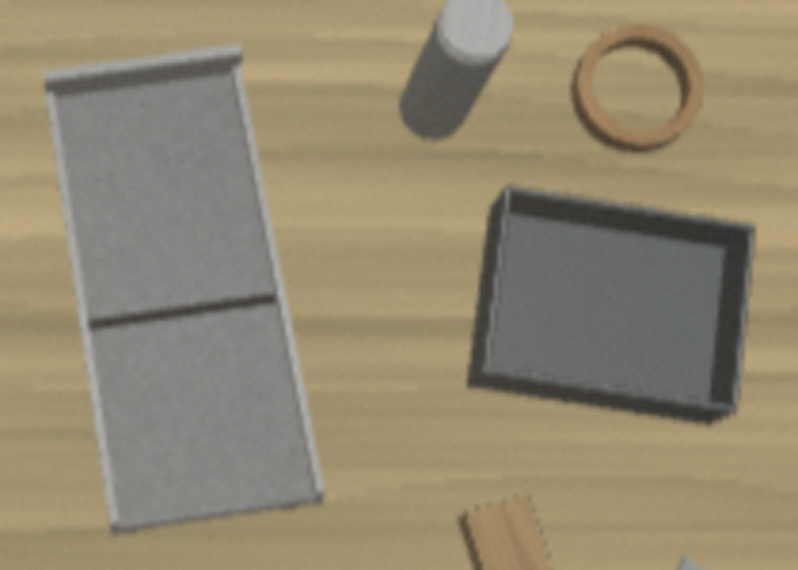

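The crop shows three bare aluminium tubes: A at (226,231), B at (176,268) and C at (237,289), which has grooves along its top. The tin stands between them at (208,258). Next I'll measure these, the ramp and the box.

```bash
cat >> h.py <<'E'
from scipy.optimize import least_squares
from scipy.spatial.transform import Rotation as Ro
E
python3 - <<'E'
from h import *
d=load('top0');im=d['img']
hsv=cv2.cvtColor(im,cv2.COLOR_BGR2HSV)
m=((hsv[...,1]<45)).astype(np.uint8)*255
m=cv2.morphologyEx(m,cv2.MORPH_OPEN,np.ones((3,3)))
cs,_=cv2.findContours(m,cv2.RETR_EXTERNAL,cv2.CHAIN_APPROX_NONE)
for c in cs:
    (x,y),wh,a=cv2.minAreaRect(c)
    if 150<cv2.contourArea(c)<1500 and 120<x<270 and 180<y<320:
        bp=cv2.boxPoints(((x,y),wh,a)); P=np.array([px2plane(d,*p,0.02) for p in bp])
        e=[np.linalg.norm(P[1]-P[0]),np.linalg.norm(P[2]-P[1])]
        ax=P[1]-P[0] if e[0]>e[1] else P[2]-P[1]
        print((round(x),round(y)),px2plane(d,x,y,.018).round(4),'L,W',np.round(e,3),'yaw',np.degrees(np.arctan2(ax[1],ax[0]))%180)
# ramp fit
t=np.tan(np.radians(13)); dz=lambda x:.08-t*x
q=lambda u,v:np.array([(u+.5)/3.8+280-.5,(v+.5)/3.8+150-.5])
obs=[(q(90,324),(70,70,None)),(q(274,297),(70,-70,None)),(q(113,528),(-85,73,14)),(q(323,497),(-85,-73,14))]
def pts(p):
    R=np.array([[np.cos(p[2]),-np.sin(p[2])],[np.sin(p[2]),np.cos(p[2])]])
    o=[]
    for _,(x,y,h) in obs:
        x,y=x/1000,y/1000; xy=R@[x,y]+p[:2]; o.append([*xy,dz(x)+(h or 0)/1000])
    return o
f=lambda p:np.concatenate([proj(d,X)-o[0] for X,o in zip(pts(p),obs)])
s=least_squares(f,[.5,0,0.2]);print('ramp',s.x,np.degrees(s.x[2]),s.fun.round(2))
# box: rim top corners z=.065
cor=[q(509,188),q(753,228),q(736,411),q(470,384)]
P=np.array([px2plane(d,*c,.065) for c in cor]);print('box',P.round(4),P.mean(0),[np.linalg.norm(P[i]-P[(i+1)%4]) for i in range(4)])
E
```

```text
(237, 289) [0.4177 0.2461 0.018 ] L,W [0.101 0.039] yaw 162.18229883170568
(175, 267) [0.4797 0.4235 0.018 ] L,W [0.039 0.104] yaw 52.65232273547164
(225, 230) [0.5868 0.284  0.018 ] L,W [0.044 0.105] yaw 36.148618006140794
(168, 218) [0.6223 0.4516 0.018 ] L,W [0.047 0.089] yaw 45.723839394881196
ramp [ 0.50571124 -0.02077963  0.14890112] 8.531405555299884 [-0.42  0.21  0.42  0.28  0.44 -0.28 -0.44 -0.17]
box [[ 0.6704 -0.256   0.065 ]
 [ 0.6404 -0.4385  0.065 ]
 [ 0.5015 -0.4176  0.065 ]
 [ 0.521  -0.2219  0.065 ]] [ 0.5833232  -0.33350623  0.065     ] [np.float64(0.18499147850412354), np.float64(0.14043703557674372), np.float64(0.19667175250733365), np.float64(0.15323445134590155)]
```

```bash
cat >> h.py <<'E'
import json,math
def Rt(yaw,pitch=0.):
    # tool down, x (jaws) at yaw deg; pitch deg tips jaw x-axis downward (deck slope)
    y=np.radians(yaw);p=np.radians(pitch)
    x=np.array([np.cos(y)*np.cos(p),np.sin(y)*np.cos(p),-np.sin(p)])
    yv=np.array([np.sin(y),-np.cos(y),0]);return np.stack([x,yv,np.cross(x,yv)],1)
def plan(wps,step=.038,ang=6.5,dec=3):
    """wps: list of (pos,yaw,pitch)"""
    s=r.read_state();P=s['tcp_pos'];R=Ro.from_quat(s['ee_rot']).as_matrix();n0=0
    x=R[:,0];print('now',P.round(4),'yaw',round(math.degrees(math.atan2(x[1],x[0])),1),'t',round(s['time'],2),'open',round(s['opening'],4))
    rows=[]
    for pos,yaw,pit in wps:
        T=Rt(yaw,pit);rv=Ro.from_matrix(R.T@T).as_rotvec();d=np.array(pos)-P
        n=max(1,math.ceil(np.linalg.norm(d)/step),math.ceil(np.degrees(np.linalg.norm(rv))/ang))
        for i in range(n):
            rows.append({"travel":[round(float(v),dec) for v in R.T@(d/n)],"turn":[round(float(v),dec) for v in rv/n]})
            R=R@Ro.from_rotvec(rv/n).as_matrix()
        P=np.array(pos,float);R=T
    for i in range(0,len(rows),8): print(json.dumps(rows[i:i+8]))
E
python3 - <<'E'
from h import *
plan([((.42,-.25,.25),-25,0),((.40,.22,.22),60,0)])
E
```

```text
now [ 0.1998 -0.6181  0.2305] yaw -72.1 t 0.15 open 0.0854
[{"travel": [-0.024, -0.027, -0.002], "turn": [-0.0, 0.0, -0.068]}, {"travel": [-0.022, -0.028, -0.002], "turn": [-0.0, 0.0, -0.068]}, {"travel": [-0.02, -0.03, -0.002], "turn": [-0.0, 0.0, -0.068]}, {"travel": [-0.018, -0.031, -0.002], "turn": [-0.0, 0.0, -0.068]}, {"travel": [-0.015, -0.032, -0.002], "turn": [-0.0, 0.0, -0.068]}, {"travel": [-0.013, -0.033, -0.002], "turn": [-0.0, 0.0, -0.068]}, {"travel": [-0.011, -0.034, -0.002], "turn": [-0.0, 0.0, -0.068]}, {"travel": [-0.008, -0.035, -0.002], "turn": [-0.0, 0.0, -0.068]}]
[{"travel": [-0.006, -0.035, -0.002], "turn": [-0.0, 0.0, -0.068]}, {"travel": [-0.004, -0.036, -0.002], "turn": [-0.0, 0.0, -0.068]}, {"travel": [-0.001, -0.036, -0.002], "turn": [-0.0, 0.0, -0.068]}, {"travel": [0.001, -0.036, -0.002], "turn": [-0.0, 0.0, -0.068]}, {"travel": [-0.015, -0.03, 0.002], "turn": [0.0, 0.0, -0.106]}, {"travel": [-0.012, -0.031, 0.002], "turn": [0.0, 0.0, -0.106]}, {"travel": [-0.009, -0.032, 0.002], "turn": [0.0, 0.0, -0.106]}, {"travel": [-0.005, -0.033, 0.002], "turn": [0.0, 0.0, -0.106]}]
[{"travel": [-0.002, -0.034, 0.002], "turn": [0.0, 0.0, -0.106]}, {"travel": [0.002, -0.034, 0.002], "turn": [0.0, 0.0, -0.106]}, {"travel": [0.005, -0.033, 0.002], "turn": [0.0, 0.0, -0.106]}, {"travel": [0.009, -0.032, 0.002], "turn": [0.0, 0.0, -0.106]}, {"travel": [0.012, -0.031, 0.002], "turn": [0.0, 0.0, -0.106]}, {"travel": [0.015, -0.03, 0.002], "turn": [0.0, 0.0, -0.106]}, {"travel": [0.018, -0.028, 0.002], "turn": [0.0, 0.0, -0.106]}, {"travel": [0.021, -0.026, 0.002], "turn": [0.0, 0.0, -0.106]}]
[{"travel": [0.024, -0.024, 0.002], "turn": [0.0, 0.0, -0.106]}, {"travel": [0.026, -0.021, 0.002], "turn": [0.0, 0.0, -0.106]}]
```

Request:
move_arm(
  deltas=[
    {"travel": [-0.024,-0.027,-0.002],"turn": [0,0,-0.068]},
    {"travel": [-0.022,-0.028,-0.002],"turn": [0,0,-0.068]},
    {"travel": [-0.02,-0.03,-0.002],"turn": [0,0,-0.068]},
    {"travel": [-0.018,-0.031,-0.002],"turn": [0,0,-0.068]},
    {"travel": [-0.015,-0.032,-0.002],"turn": [0,0,-0.068]},
    {"travel": [-0.013,-0.033,-0.002],"turn": [0,0,-0.068]},
    {"travel": [-0.011,-0.034,-0.002],"turn": [0,0,-0.068]},
    {"travel": [-0.008,-0.035,-0.002],"turn": [0,0,-0.068]},
  ],
)

```text
time: 0.82
tcp_pos: [0.3411, -0.3682, 0.2406]
ee_rot: [0.938, -0.347, -0.005, -0.0]
ft_force: [1.4, -0.0, -0.6]
opening: 0.0855
```

```bash
python3 - <<'E'
from h import *
plan([((.48,-.15,.25),-15,0),((.46,.1,.24),25,0),((.40,.22,.22),60,0)])
E
```

```text
now [ 0.3411 -0.3682  0.2406] yaw -40.6 t 0.82 open 0.0855
[{"travel": [-0.005, -0.037, -0.001], "turn": [0.0, 0.001, -0.064]}, {"travel": [-0.003, -0.037, -0.001], "turn": [0.0, 0.001, -0.064]}, {"travel": [-0.001, -0.037, -0.001], "turn": [0.0, 0.001, -0.064]}, {"travel": [0.002, -0.037, -0.001], "turn": [0.0, 0.001, -0.064]}, {"travel": [0.004, -0.037, -0.001], "turn": [0.0, 0.001, -0.064]}, {"travel": [0.007, -0.036, -0.001], "turn": [0.0, 0.001, -0.064]}, {"travel": [0.009, -0.036, -0.001], "turn": [0.0, 0.001, -0.064]}, {"travel": [-0.012, -0.034, 0.001], "turn": [0.0, 0.0, -0.1]}]
[{"travel": [-0.009, -0.035, 0.001], "turn": [0.0, 0.0, -0.1]}, {"travel": [-0.005, -0.035, 0.001], "turn": [0.0, 0.0, -0.1]}, {"travel": [-0.002, -0.036, 0.001], "turn": [0.0, 0.0, -0.1]}, {"travel": [0.002, -0.036, 0.001], "turn": [0.0, 0.0, -0.1]}, {"travel": [0.006, -0.035, 0.001], "turn": [0.0, 0.0, -0.1]}, {"travel": [0.009, -0.035, 0.001], "turn": [0.0, 0.0, -0.1]}, {"travel": [-0.001, -0.022, 0.003], "turn": [0.0, 0.0, -0.102]}, {"travel": [0.002, -0.022, 0.003], "turn": [0.0, 0.0, -0.102]}]
[{"travel": [0.004, -0.022, 0.003], "turn": [0.0, 0.0, -0.102]}, {"travel": [0.006, -0.022, 0.003], "turn": [0.0, 0.0, -0.102]}, {"travel": [0.008, -0.021, 0.003], "turn": [0.0, 0.0, -0.102]}, {"travel": [0.01, -0.02, 0.003], "turn": [0.0, 0.0, -0.102]}]
```

Request:
move_arm(
  deltas=[
    {"travel": [-0.005,-0.037,-0.001],"turn": [0,0.001,-0.064]},
    {"travel": [-0.003,-0.037,-0.001],"turn": [0,0.001,-0.064]},
    {"travel": [-0.001,-0.037,-0.001],"turn": [0,0.001,-0.064]},
    {"travel": [0.002,-0.037,-0.001],"turn": [0,0.001,-0.064]},
    {"travel": [0.004,-0.037,-0.001],"turn": [0,0.001,-0.064]},
    {"travel": [0.007,-0.036,-0.001],"turn": [0,0.001,-0.064]},
    {"travel": [0.009,-0.036,-0.001],"turn": [0,0.001,-0.064]},
    {"travel": [-0.012,-0.034,0.001],"turn": [0,0,-0.1]},
  ],
)

```text
time: 1.48
tcp_pos: [0.4808, -0.0982, 0.2462]
ee_rot: [0.998, -0.067, -0.0, 0.0]
ft_force: [-0.1, 0.3, 0.5]
opening: 0.0854
```

Request:
move_arm(
  deltas=[
    {"travel": [-0.009,-0.035,0.001],"turn": [0,0,-0.1]},
    {"travel": [-0.005,-0.035,0.001],"turn": [0,0,-0.1]},
    {"travel": [-0.002,-0.036,0.001],"turn": [0,0,-0.1]},
    {"travel": [0.002,-0.036,0.001],"turn": [0,0,-0.1]},
    {"travel": [0.006,-0.035,0.001],"turn": [0,0,-0.1]},
    {"travel": [0.009,-0.035,0.001],"turn": [0,0,-0.1]},
    {"travel": [-0.001,-0.022,0.003],"turn": [0,0,-0.102]},
    {"travel": [0.002,-0.022,0.003],"turn": [0,0,-0.102]},
  ],
)

```text
time: 2.15
tcp_pos: [0.4279, 0.171, 0.233]
ee_rot: [0.936, 0.351, 0.001, -0.0]
ft_force: [0.6, -1.1, -1.0]
opening: 0.0854
```

```bash
python3 - <<'E'
from h import *
plan([((.40,.22,.20),66,0)])
E
```

```text
now [0.4279 0.171  0.233 ] yaw 41.1 t 2.15 open 0.0854
[{"travel": [0.003, -0.014, 0.008], "turn": [0.0, -0.0, -0.108]}, {"travel": [0.004, -0.013, 0.008], "turn": [0.0, -0.0, -0.108]}, {"travel": [0.006, -0.013, 0.008], "turn": [0.0, -0.0, -0.108]}, {"travel": [0.007, -0.012, 0.008], "turn": [0.0, -0.0, -0.108]}]
```

Request:
move_arm(
  deltas=[
    {"travel": [0.003,-0.014,0.008],"turn": [0,0,-0.108]},
    {"travel": [0.004,-0.013,0.008],"turn": [0,0,-0.108]},
    {"travel": [0.006,-0.013,0.008],"turn": [0,0,-0.108]},
    {"travel": [0.007,-0.012,0.008],"turn": [0,0,-0.108]},
    {"travel": [0,0,0],"turn": [0,0,0]},
  ],
)

```text
time: 2.57
tcp_pos: [0.394, 0.228, 0.1994]
ee_rot: [0.829, 0.559, 0.001, 0.0]
ft_force: [0.6, 0.9, -0.6]
opening: 0.0853
```

```bash
cat >> h.py <<'E'
def wsave(fn):
    s=r.read_state();d=r.get_image('wrist');cv2.imwrite('pics/'+fn+'.png',d['img'])
    np.savez('pics/'+fn+'.npz',img=d['img'],intrinsics=d['intrinsics'],mount=d['mount'],pos=s['tcp_pos'],q=s['ee_rot'])
def wray(d,u,v,z):
    K=d['intrinsics'];x,y=(u-K[0,2]),(v-K[1,2]);rr=np.hypot(x,y);th=rr/K[0,0]
    c=np.array([np.sin(th)*x/rr,np.sin(th)*y/rr,np.cos(th)])
    R=Ro.from_quat(d['q']).as_matrix();M=d['mount']
    o=R@M[:3,3]+d['pos'];w=R@(M[:3,:3]@c);return o+w*(z-o[2])/w[2]
E
python3 - <<'E'
from h import *
wsave('w1')
E
```

```text
(no output)
```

View pics/w1.png

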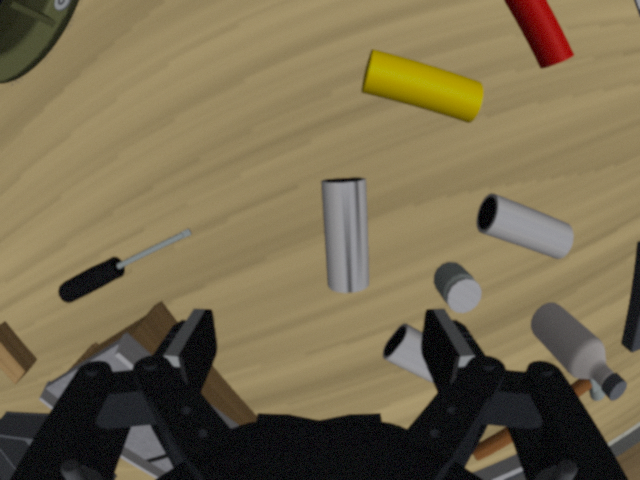

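The wrist view shows tube C upright at (346,235) between the yellow tube (423,86) and the fingers. The tin is at (458,287), tube B at (525,226), and tube A is partly hidden at (410,350). I'll measure C here.

```bash
cat >> h.py <<'E'
def wtube(d,seed,zc=.018,rr=70,smax=45):
    im=d['img'];hsv=cv2.cvtColor(im,cv2.COLOR_BGR2HSV)
    m=(hsv[...,1]<smax).astype(np.uint8)*255
    m=cv2.morphologyEx(m,cv2.MORPH_CLOSE,np.ones((3,3)))
    k=np.zeros_like(m);cv2.circle(k,seed,rr,255,-1);m&=k
    cs,_=cv2.findContours(m,cv2.RETR_EXTERNAL,cv2.CHAIN_APPROX_NONE)
    c=min([c for c in cs if cv2.contourArea(c)>300],key=lambda c:-cv2.pointPolygonTest(c,tuple(map(float,seed)),True))
    P=np.array([wray(d,*p,zc)[:2] for p in c[:,0].astype(float)])
    (cx,cy),wh,a=cv2.minAreaRect((P*1000).astype(np.float32))
    bp=cv2.boxPoints(((cx,cy),wh,a));e=[np.linalg.norm(bp[1]-bp[0]),np.linalg.norm(bp[2]-bp[1])]
    ax=bp[1]-bp[0] if e[0]>e[1] else bp[2]-bp[1]
    print('tube',cx/1000,cy/1000,'LW',np.round(e,1),'yaw',math.degrees(math.atan2(ax[1],ax[0]))%180,'px',cv2.boundingRect(c))
    return cx/1000,cy/1000,math.degrees(math.atan2(ax[1],ax[0]))%180
E
python3 - <<'E'
from h import *
d=load('w1')
wtube(d,(346,235));wtube(d,(525,228))
x,y,a=wtube(d,(346,235))
plan([((x,y,.07),a-90,0),((x,y,.004),a-90,0)])
E
```

```text
tube 0.42113943481445315 0.24443505859375 LW [108.1  38.9] yaw 161.78305566796547 px (322, 179, 47, 114)
tube 0.48166751098632815 0.4237606811523438 LW [ 39.6 127.4] yaw 52.29346369465035 px (477, 194, 97, 65)
tube 0.42113943481445315 0.24443505859375 LW [108.1  38.9] yaw 161.78305566796547 px (322, 179, 47, 114)
now [0.3952 0.2268 0.2001] yaw 67.7 t 2.62 open 0.0856
[{"travel": [0.007, 0.004, 0.033], "turn": [0.001, -0.0, -0.018]}, {"travel": [0.006, 0.004, 0.033], "turn": [0.001, -0.0, -0.018]}, {"travel": [0.006, 0.005, 0.033], "turn": [0.001, -0.0, -0.018]}, {"travel": [0.006, 0.005, 0.033], "turn": [0.001, -0.0, -0.018]}, {"travel": [0.0, 0.0, 0.033], "turn": [0.0, 0.0, 0.0]}, {"travel": [0.0, 0.0, 0.033], "turn": [0.0, 0.0, 0.0]}]
```

Request:
move_arm(
  deltas=[
    {"travel": [0.007,0.003,0.033],"turn": [0,0,-0.018]},
    {"travel": [0.006,0.004,0.033],"turn": [0,0,-0.018]},
    {"travel": [0.006,0.004,0.033],"turn": [0,0,-0.018]},
    {"travel": [0.006,0.004,0.031],"turn": [0,0,-0.018]},
    {"travel": [0,0,0],"turn": [0,0,0]},
  ],
)

```text
time: 3.03
tcp_pos: [0.4285, 0.24, 0.0698]
ee_rot: [0.817, 0.577, 0.005, 0.006]
ft_force: [-1.3, -1.2, 0.9]
opening: 0.0854
```

```bash
python3 - <<'E'
from h import *
plan([((.4198,.245,.004),71.9,0)],step=.03)
E
```

```text
now [0.4285 0.24   0.0698] yaw 70.5 t 3.03 open 0.0854
[{"travel": [0.001, -0.004, 0.022], "turn": [0.005, -0.001, -0.008]}, {"travel": [0.001, -0.004, 0.022], "turn": [0.005, -0.001, -0.008]}, {"travel": [0.001, -0.003, 0.022], "turn": [0.005, -0.001, -0.008]}]
```

Request:
move_arm(
  deltas=[
    {"travel": [0.001,-0.004,0.022],"turn": [0.005,-0.001,-0.008]},
    {"travel": [0.001,-0.004,0.022],"turn": [0.005,-0.001,-0.008]},
    {"travel": [0.001,-0.003,0.021],"turn": [0.005,-0.001,-0.008]},
    {"travel": [0,0,0],"turn": [0,0,0]},
  ],
)

```text
time: 3.37
tcp_pos: [0.4249, 0.2424, 0.0058]
ee_rot: [0.815, 0.579, -0.0, 0.001]
ft_force: [-0.7, -1.4, -1.0]
opening: 0.0853
```

```bash
python3 - <<'E'
from h import *
plan([((.4198,.245,.004),71.9,0)],step=.03,dec=4)
wsave('w2')
E
```

```text
now [0.4249 0.2424 0.0058] yaw 70.8 t 3.37 open 0.0853
[{"travel": [0.0008, -0.0057, 0.0018], "turn": [0.0018, 0.0015, -0.0187]}]
```

View pics/w2.png

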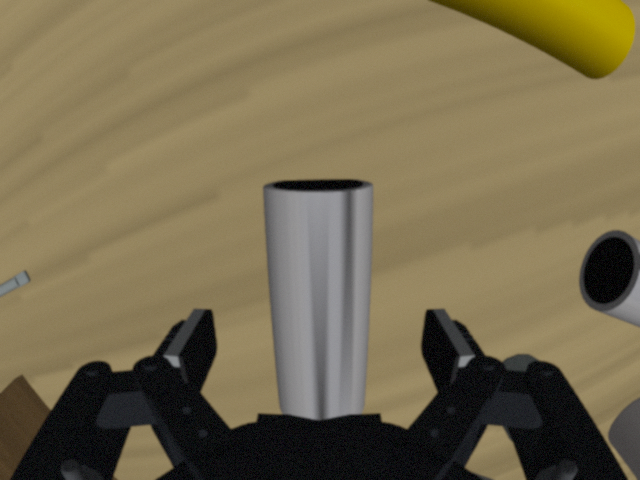

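The tube is centred between the pads at (318,300), so I'll close.

Request:
move_arm(
  deltas=[
    {"travel": [0.001,-0.006,0.002],"turn": [0.002,0.001,-0.018]},
    {"travel": [0,0,0],"turn": [0,0,0]},
  ],
  fingers=0.02,
  newtons=40,
)

```text
time: 3.58
tcp_pos: [0.4237, 0.2459, 0.0091]
ee_rot: [0.811, 0.585, 0.003, 0.002]
ft_force: [0.4, -0.3, -0.5]
opening: 0.0636
```

Request:
move_arm(
  deltas=[
    {"travel": [0,0,0],"turn": [0,0,0]},
    {"travel": [0,0,0],"turn": [0,0,0]},
    {"travel": [0,0,0],"turn": [0,0,0]},
  ],
)

```text
time: 3.83
tcp_pos: [0.4266, 0.246, 0.0134]
ee_rot: [0.811, 0.585, 0.006, 0.004]
ft_force: [0.0, 0.0, -1.6]
opening: 0.0382
```

Request:
move_arm(
  deltas=[
    {"travel": [0,0,-0.03],"turn": [0,0,0]},
    {"travel": [0,0,-0.035],"turn": [0,0,0]},
    {"travel": [0,0,-0.035],"turn": [0,0,0]},
    {"travel": [0,0,-0.035],"turn": [0,0,0]},
    {"travel": [0,0,0],"turn": [0,0,0]},
  ],
)

```text
time: 4.25
tcp_pos: [0.4225, 0.2452, 0.1527]
ee_rot: [0.811, 0.585, 0.004, 0.003]
ft_force: [2.1, 1.8, -2.4]
opening: 0.0379
```

```bash
python3 - <<'E'
from h import *
wsave('w3')
plan([((.485,.02,.19),8.5,13)])
E
```

```text
now [0.4214 0.2441 0.1502] yaw 71.6 t 4.3 open 0.038
[{"travel": [-0.019, 0.013, -0.004], "turn": [0.013, -0.021, 0.11]}, {"travel": [-0.018, 0.015, -0.004], "turn": [0.013, -0.021, 0.11]}, {"travel": [-0.016, 0.017, -0.004], "turn": [0.013, -0.021, 0.11]}, {"travel": [-0.014, 0.019, -0.003], "turn": [0.013, -0.021, 0.11]}, {"travel": [-0.012, 0.02, -0.003], "turn": [0.013, -0.021, 0.11]}, {"travel": [-0.01, 0.021, -0.003], "turn": [0.013, -0.021, 0.11]}, {"travel": [-0.008, 0.022, -0.004], "turn": [0.013, -0.021, 0.11]}, {"travel": [-0.005, 0.023, -0.004], "turn": [0.013, -0.021, 0.11]}]
[{"travel": [-0.003, 0.023, -0.004], "turn": [0.013, -0.021, 0.11]}, {"travel": [-0.0, 0.023, -0.004], "turn": [0.013, -0.021, 0.11]}]
```

View pics/w3.png

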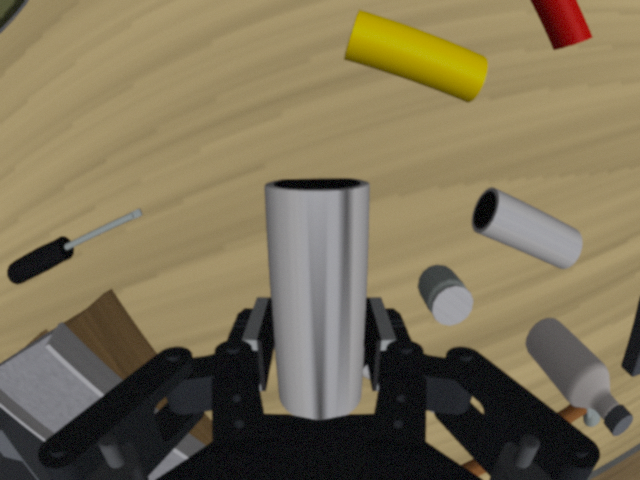

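C is held at 38 mm opening, and tubes A and B and the tin are undisturbed. Now I'll carry it to the ramp.

Request:
move_arm(
  deltas=[
    {"travel": [-0.019,0.013,-0.006],"turn": [0.013,-0.021,0.11]},
    {"travel": [-0.018,0.015,-0.006],"turn": [0.013,-0.021,0.11]},
    {"travel": [-0.016,0.017,-0.006],"turn": [0.013,-0.021,0.11]},
    {"travel": [-0.014,0.019,-0.005],"turn": [0.013,-0.021,0.11]},
    {"travel": [-0.012,0.02,-0.005],"turn": [0.013,-0.021,0.11]},
    {"travel": [-0.01,0.021,-0.005],"turn": [0.013,-0.021,0.11]},
    {"travel": [-0.008,0.022,-0.004],"turn": [0.013,-0.021,0.11]},
    {"travel": [-0.005,0.023,-0.004],"turn": [0.013,-0.021,0.11]},
  ],
)

```text
time: 4.97
tcp_pos: [0.4654, 0.0616, 0.1893]
ee_rot: [0.981, 0.168, -0.1, 0.011]
ft_force: [1.5, -0.4, -1.8]
opening: 0.0378
```

```bash
cat >> h.py <<'E'
RO=np.array([.5057,-.0208]);RY=8.5
def rp(x,y,h):
    c,s=np.cos(np.radians(RY)),np.sin(np.radians(RY));t=np.radians(13)
    x2=x+h*np.sin(t);z=.08-np.tan(t)*x+h*np.cos(t)
    return np.array([RO[0]+c*x2-s*y,RO[1]+s*x2+c*y,z])
E
python3 - <<'E'
from h import *
print(rp(-.005,-.005,.03))
plan([(rp(-.005,-.005,.07),8.5,13),(rp(-.005,-.005,.03),8.5,13)])
E
```

```text
[ 0.50816837 -0.02548663  0.11038544]
now [0.4654 0.0616 0.1893] yaw 19.6 t 4.97 open 0.0378
[{"travel": [0.009, 0.033, 0.011], "turn": [0.01, -0.008, 0.063]}, {"travel": [0.011, 0.032, 0.011], "turn": [0.01, -0.008, 0.063]}, {"travel": [0.013, 0.032, 0.011], "turn": [0.01, -0.008, 0.063]}, {"travel": [-0.0, -0.0, 0.02], "turn": [0.0, 0.0, 0.0]}, {"travel": [-0.0, -0.0, 0.02], "turn": [0.0, 0.0, 0.0]}]
```

Request:
move_arm(
  deltas=[
    {"travel": [0.009,0.033,0.009],"turn": [0.01,-0.008,0.063]},
    {"travel": [0.011,0.032,0.009],"turn": [0.01,-0.008,0.063]},
    {"travel": [0.013,0.032,0.009],"turn": [0.01,-0.008,0.063]},
    {"travel": [0,0,0],"turn": [0,0,0]},
  ],
)

```text
time: 5.3
tcp_pos: [0.5189, -0.0354, 0.1492]
ee_rot: [0.991, 0.063, -0.115, 0.01]
ft_force: [-0.7, -2.0, -2.1]
opening: 0.0377
```

```bash
python3 - <<'E'
from h import *
save('side','s1.png');save('top','t1.png')
plan([(rp(-.005,-.005,.025),8.5,13)],dec=4,step=.02)
a=cv2.imread('pics/s1.png')[130:310,210:450];b=cv2.imread('pics/t1.png')[150:310,260:420]
cv2.imwrite('pics/s1c.png',np.hstack([cv2.resize(a,(480,360)),cv2.resize(b,(320,360))]))
E
```

```text
now [ 0.5172 -0.0283  0.151 ] yaw 7.8 t 5.4 open 0.038
[{"travel": [0.0003, -0.0013, 0.0155], "turn": [-0.0008, 0.0014, -0.004]}, {"travel": [0.0003, -0.0013, 0.0155], "turn": [-0.0008, 0.0014, -0.004]}, {"travel": [0.0003, -0.0013, 0.0155], "turn": [-0.0008, 0.0014, -0.004]}]
```

View pics/s1c.png

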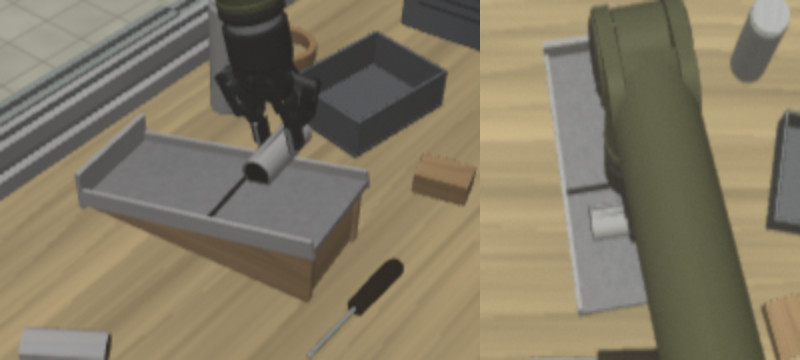

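The tube hangs level across the deck above the release area, uphill of the dark line, at crop (275,155) left and (607,222) right. Now I'll lower it.

Request:
move_arm(
  deltas=[
    {"travel": [0,-0.001,0.0155],"turn": [-0.001,0.001,-0.004]},
    {"travel": [0,-0.001,0.0155],"turn": [-0.001,0.001,-0.004]},
    {"travel": [0,-0.001,0.0145],"turn": [-0.001,0.001,-0.004]},
    {"travel": [0,0,0],"turn": [0,0,0]},
  ],
)

```text
time: 5.73
tcp_pos: [0.5045, -0.0213, 0.1039]
ee_rot: [0.99, 0.078, -0.114, 0.008]
ft_force: [-1.1, 0.3, -1.8]
opening: 0.0377
```

```bash
cat >> h.py <<'E'
def rinv(P):
    c,s=np.cos(np.radians(RY)),np.sin(np.radians(RY));d=P[:2]-RO
    x,y=c*d[0]+s*d[1],-s*d[0]+c*d[1];t=np.radians(13);h=(P[2]-(.08-np.tan(t)*x))*np.cos(t)
    return np.array([x-h*np.sin(t),y,h])
E
python3 - <<'E'
from h import *
s=r.read_state();print(rinv(s['tcp_pos']),s['ft_force'])
plan([(rp(-.005,-.005,.013),8.5,13)],dec=4,step=.003)
E
```

```text
[-0.0064316  -0.00030551  0.02298377] [-1.12083436  0.25131179 -1.77451928]
now [ 0.5045 -0.0213  0.1039] yaw 9.0 t 5.73 open 0.0377
[{"travel": [0.0004, 0.0012, 0.0025], "turn": [-0.0002, 0.0004, 0.0022]}, {"travel": [0.0004, 0.0012, 0.0025], "turn": [-0.0002, 0.0004, 0.0022]}, {"travel": [0.0004, 0.0012, 0.0025], "turn": [-0.0002, 0.0004, 0.0022]}, {"travel": [0.0004, 0.0012, 0.0025], "turn": [-0.0002, 0.0004, 0.0022]}]
```

Request:
move_arm(
  deltas=[
    {"travel": [0,0,0.004],"turn": [0,0,0]},
    {"travel": [0,0,0.003],"turn": [0,0,0]},
    {"travel": [0,0,0],"turn": [0,0,0]},
  ],
)

```text
time: 5.98
tcp_pos: [0.5021, -0.0185, 0.0973]
ee_rot: [0.99, 0.081, -0.114, 0.008]
ft_force: [0.3, 0.0, -2.2]
opening: 0.0383
```

```bash
python3 - <<'E'
from h import *
s=r.read_state();print(rinv(s['tcp_pos']),s['ft_force'])
E
```

```text
[-0.00683258  0.00281767  0.01613617] [ 0.33954177  0.01835137 -2.24846054]
```

Request:
move_arm(
  deltas=[
    {"travel": [0,0.001,0.003],"turn": [0,0,0]},
    {"travel": [0,0,0],"turn": [0,0,0]},
  ],
)

```text
time: 6.15
tcp_pos: [0.5024, -0.0191, 0.0952]
ee_rot: [0.99, 0.081, -0.113, 0.008]
ft_force: [-0.3, -0.7, -2.1]
opening: 0.0382
```

```bash
python3 - <<'E'
from h import *
s=r.read_state();print(rinv(s['tcp_pos']),s['ft_force'])
d=save('side','s2.png');a=d['img'][130:310,210:450]
cv2.imwrite('pics/s2c.png',cv2.resize(a,(800,600),interpolation=cv2.INTER_CUBIC))
E
```

```text
[-0.00623054  0.00222411  0.01416117] [-0.34292403 -0.67511087 -2.13600743]
```

View pics/s2c.png

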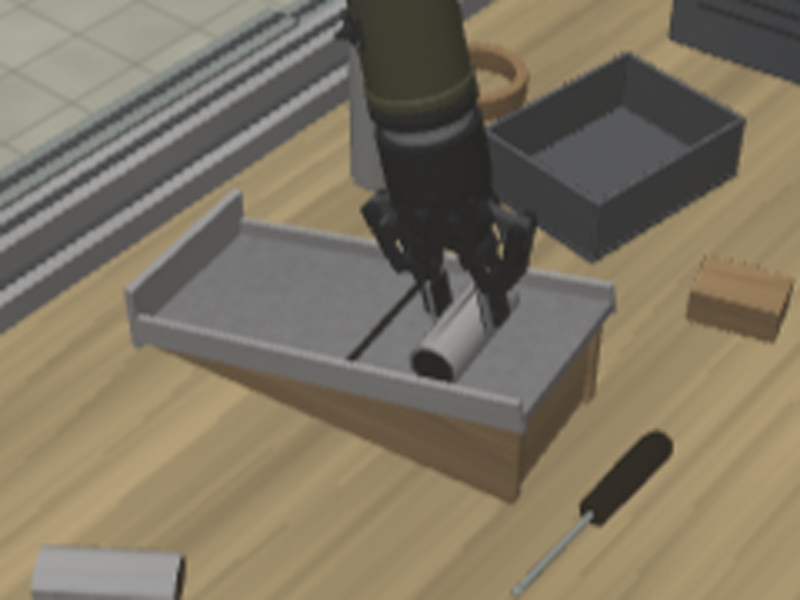

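The tube lies across the deck at (450,345), nearly touching. I'll feel for contact.

Request:
move_arm(
  deltas=[
    {"travel": [0,0.001,0.002],"turn": [0,0,0]},
    {"travel": [0,0,0],"turn": [0,0,0]},
  ],
)

```text
time: 6.37
tcp_pos: [0.5032, -0.0201, 0.0943]
ee_rot: [0.99, 0.081, -0.111, 0.008]
ft_force: [-0.3, 1.2, -2.5]
opening: 0.038
```

Request:
move_arm(
  deltas=[
    {"travel": [0,0.001,0.002],"turn": [0,0,0]},
    {"travel": [0,0,0],"turn": [0,0,0]},
  ],
)

```text
time: 6.53
tcp_pos: [0.504, -0.0204, 0.0939]
ee_rot: [0.991, 0.081, -0.11, 0.008]
ft_force: [0.6, -0.0, -1.1]
opening: 0.038
```

```bash
python3 - <<'E'
from h import *
s=r.read_state();print(rinv(s['tcp_pos']),s['ft_force'])
E
```

```text
[-0.00461932  0.00061325  0.01316881] [ 0.61441808 -0.04764889 -1.13992546]
```

Request:
move_arm(
  deltas=[
    {"travel": [0,0,0.003],"turn": [0,0.006,0]},
    {"travel": [0,0,0.001],"turn": [0,0.002,0]},
  ],
)

```text
time: 6.7
tcp_pos: [0.5048, -0.0204, 0.0934]
ee_rot: [0.991, 0.081, -0.105, 0.008]
ft_force: [-0.1, -0.2, -0.2]
opening: 0.0381
```

```bash
python3 - <<'E'
from h import *
s=r.read_state();print(rinv(s['tcp_pos']),s['ft_force'],Ro.from_quat(s['ee_rot']).as_matrix()[:,0])
E
```

```text
[-0.00373027  0.00054922  0.01284621] [-0.11522637 -0.21194588 -0.16281237] [ 0.96486542  0.15851316 -0.20954305]
```

Request:
move_arm(
  deltas=[
    {"travel": [0,0,0],"turn": [0,-0.018,0]},
    {"travel": [0,0,0],"turn": [0,0,0]},
  ],
)

```text
time: 6.87
tcp_pos: [0.505, -0.021, 0.0937]
ee_rot: [0.99, 0.08, -0.114, 0.009]
ft_force: [0.5, -0.2, -1.7]
opening: 0.0381
```

```bash
python3 - <<'E'
from h import *
s=r.read_state();print(rinv(s['tcp_pos']),s['ft_force'],Ro.from_quat(s['ee_rot']).as_matrix()[:,0])
E
```

```text
[-3.67815198e-03 -8.56179418e-05  1.32005029e-02] [ 0.46849408 -0.22143491 -1.65616103] [ 0.96110273  0.1570716  -0.22717845]
```

Request:
move_arm(
  deltas=[
    {"travel": [0,0,0],"turn": [0,0,0]},
    {"travel": [0.004,0,-0.035],"turn": [0,0,0]},
    {"travel": [0.003,0,-0.04],"turn": [0,0,0]},
    {"travel": [0,0,-0.035],"turn": [0,0,0]},
    {"travel": [0,0,0],"turn": [0,0,0]},
    {"travel": [0,0,0],"turn": [0,0,0]},
  ],
  fingers=0.085,
)

```text
time: 7.37
tcp_pos: [0.5353, -0.0164, 0.1996]
ee_rot: [0.99, 0.08, -0.119, 0.008]
ft_force: [-0.0, -0.0, -0.1]
opening: 0.0849
```

```bash
python3 - <<'E'
from h import *
d=save('side','s3.png');a=d['img'][130:310,210:450]
cv2.imwrite('pics/s3c.png',cv2.resize(a,(800,600),interpolation=cv2.INTER_CUBIC));wsave('w4')
E
```

```text
(no output)
```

View pics/s3c.png

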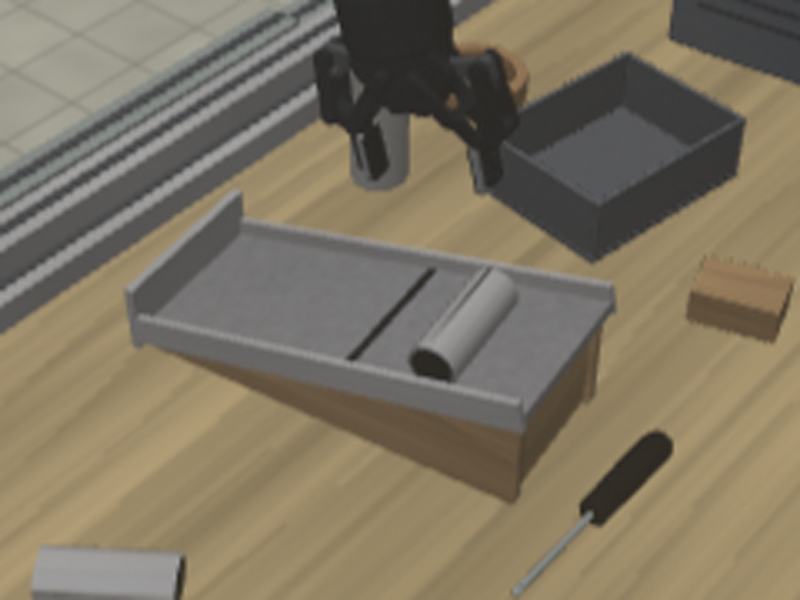

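View pics/w4.png

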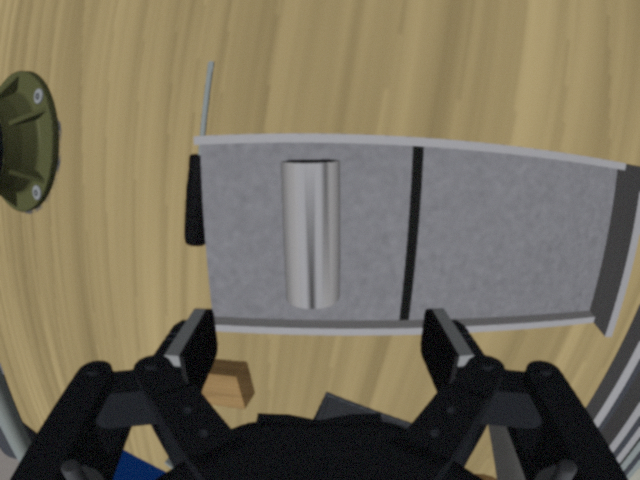

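C stays put above the line, at (465,325) in the side crop and (311,234) in the wrist view. I'll give it a moment, compare, and measure where it lies.

Request:
move_arm(
  deltas=[
    {"travel": [0,0,0],"turn": [0,0,0]},
    {"travel": [0,0,0],"turn": [0,0,0]},
    {"travel": [0,0,0],"turn": [0,0,0]},
    {"travel": [0,0,0],"turn": [0,0,0]},
    {"travel": [0,0,0],"turn": [0,0,0]},
    {"travel": [0,0,0],"turn": [0,0,0]},
    {"travel": [0,0,0],"turn": [0,0,0]},
    {"travel": [0,0,0],"turn": [0,0,0]},
  ],
)

```text
time: 8.13
tcp_pos: [0.5309, -0.0172, 0.1935]
ee_rot: [0.989, 0.08, -0.124, 0.008]
ft_force: [-1.4, -0.5, 1.0]
opening: 0.0851
```

```bash
python3 - <<'E'
from h import *
a=cv2.imread('pics/s3.png');d=save('side','s4.png')
# grey diff inside tube region of side image
u,v=210+465*240//800,130+325*180//600
print('diff near tube',cv2.absdiff(a,d['img'])[v-25:v+25,u-25:u+25].mean())
wsave('w5');w=load('w5')
# axis from visible tube end corners in wrist view: intersect with deck+17mm
for px in [(311,162),(313,305)]:
    z=.1
    for _ in range(5):
        P=wray(w,*px,z);q=rinv(P);
        z=.08-np.tan(np.radians(13))*(q[0]+q[2]*np.sin(np.radians(13)))+.017/np.cos(np.radians(13))
    print(P,rinv(P))
s=r.read_state();print(rinv(s['tcp_pos']))
plan([(rp(-.004,0,.06),8.5,13)])
E
```

```text
diff near tube 0.28946666666666665
[0.49248027 0.03473456 0.0985706 ] [-0.00869016  0.05687856  0.01700002]
[ 0.5097541  -0.06579874  0.09805708] [-0.00646584 -0.0451037   0.01700003]
[-0.00066042 -0.00020156  0.11643446]
now [ 0.531  -0.0172  0.1936] yaw 9.3 t 8.23 open 0.085
[{"travel": [-0.001, -0.0, 0.028], "turn": [-0.001, 0.011, 0.007]}, {"travel": [-0.001, -0.0, 0.028], "turn": [-0.001, 0.011, 0.007]}]
```

View pics/w5.png

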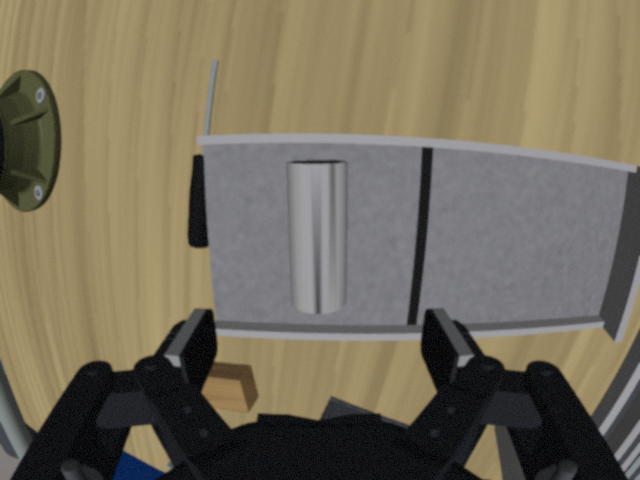

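C hasn't moved, with an image difference of 0.3, so it is squashed. It is at (318,237), ramp x ≈ -6 mm. I'll pick it up again.

Request:
move_arm(
  deltas=[
    {"travel": [-0.002,-0.001,0.03],"turn": [0,0.011,0.007]},
    {"travel": [-0.001,0,0.03],"turn": [0,0.008,0.005]},
    {"travel": [0,0,0.02],"turn": [0,0,0]},
    {"travel": [0,0,0],"turn": [0,0,0]},
  ],
)

```text
time: 8.57
tcp_pos: [0.511, -0.0189, 0.1161]
ee_rot: [0.991, 0.074, -0.111, 0.008]
ft_force: [-0.2, 0.2, 1.1]
opening: 0.0851
```

```bash
python3 - <<'E'
from h import *
s=r.read_state();print(rinv(s['tcp_pos']),s['ft_force'])
plan([(rp(-.005,.001,.011),8.5,13)],dec=4)
E
```

```text
[-0.00271857  0.00109232  0.0364112 ] [-0.23651558  0.18423372  1.06982518]
now [ 0.511  -0.0189  0.1161] yaw 8.6 t 8.57 open 0.0851
[{"travel": [-0.0025, 0.0001, 0.0254], "turn": [-0.0008, -0.0044, 0.0014]}]
```

Request:
move_arm(
  deltas=[
    {"travel": [-0.001,0,0.015],"turn": [0,-0.004,0]},
    {"travel": [-0.001,0,0.011],"turn": [0,0,0]},
    {"travel": [0,0,0],"turn": [0,0,0]},
  ],
)

```text
time: 8.82
tcp_pos: [0.5041, -0.0201, 0.092]
ee_rot: [0.991, 0.074, -0.112, 0.008]
ft_force: [0.1, 0.4, 0.1]
opening: 0.0852
```

Request:
move_arm(
  deltas=[
    {"travel": [0,0,0],"turn": [0,0,0]},
    {"travel": [0,0,0],"turn": [0,0,0]},
    {"travel": [0,0,0],"turn": [0,0,0]},
    {"travel": [0,0,0],"turn": [0,0,0]},
    {"travel": [0,0,0],"turn": [0,0,0]},
  ],
  fingers=0.02,
)

```text
time: 9.23
tcp_pos: [0.5078, -0.0197, 0.0961]
ee_rot: [0.991, 0.074, -0.109, 0.008]
ft_force: [-0.4, 0.1, -2.0]
opening: 0.0372
```

Request:
move_arm(
  deltas=[
    {"travel": [0,0,-0.03],"turn": [0,0,0]},
    {"travel": [0,0,-0.035],"turn": [0,0,0]},
    {"travel": [0,0,-0.035],"turn": [0,0,0]},
    {"travel": [0,0,0],"turn": [0,0,0]},
  ],
)

```text
time: 9.57
tcp_pos: [0.5281, -0.0164, 0.1956]
ee_rot: [0.991, 0.074, -0.111, 0.008]
ft_force: [1.5, -0.1, -1.1]
opening: 0.0373
```

```bash
python3 - <<'E'
from h import *
wsave('w6')
d=load('top0');im=d['img']
cv2.imwrite('pics/boxc.png',cv2.resize(im[190:270,395:485],None,fx=7,fy=7,interpolation=cv2.INTER_CUBIC))
cv2.imwrite('pics/boxs.png',cv2.resize(load('side0')['img'][140:215,340:445],None,fx=7,fy=7,interpolation=cv2.INTER_CUBIC))
E
```

```text
(no output)
```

View pics/w6.png

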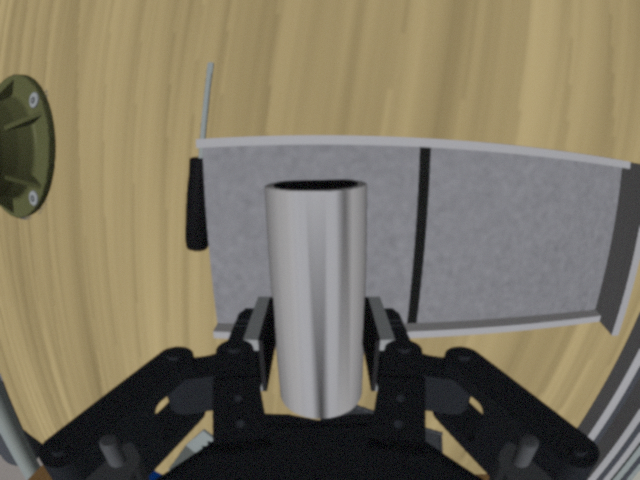

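View pics/boxc.png

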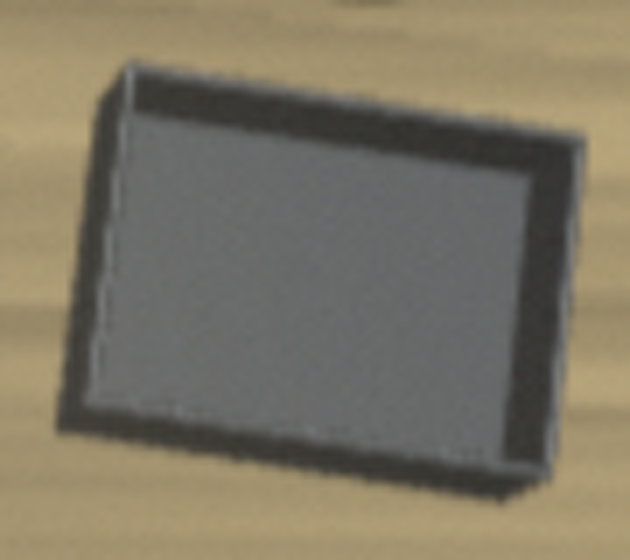

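C is in the jaws again, upright at (318,300), and the deck is empty. The rim corners in the box crop are about (128,62), (586,132), (550,475) and (84,407).

```bash
python3 - <<'E'
from h import *
d=load('top0')
q=[((u+.5)/7+394.5,(v+.5)/7+189.5) for u,v in [(128,62),(586,132),(550,475),(84,407)]]
P=np.array([px2plane(d,*c,.065) for c in q]);print(P.round(4),P.mean(0),[np.linalg.norm(P[i]-P[(i+1)%4]).round(3) for i in range(4)])
u=(P[0]-P[1])+(P[3]-P[2]);print('y-axis dir deg',math.degrees(math.atan2(u[1],u[0])))
E
```

```text
[[ 0.6724 -0.254   0.065 ]
 [ 0.6439 -0.4402  0.065 ]
 [ 0.5025 -0.4172  0.065 ]
 [ 0.5295 -0.2313  0.065 ]] [ 0.58707632 -0.33566165  0.065     ] [np.float64(0.188), np.float64(0.143), np.float64(0.188), np.float64(0.145)]
y-axis dir deg 81.53021745646389
```

```bash
python3 - <<'E'
from h import *
plan([((.56,-.2,.2),45,0),((.585,-.376,.17),81.5,0)])
E
```

```text
now [ 0.5264 -0.0166  0.1927] yaw 8.6 t 9.62 open 0.0372
[{"travel": [0.001, 0.031, -0.001], "turn": [-0.012, 0.037, -0.105]}, {"travel": [-0.003, 0.031, -0.001], "turn": [-0.012, 0.037, -0.105]}, {"travel": [-0.006, 0.031, -0.001], "turn": [-0.012, 0.037, -0.105]}, {"travel": [-0.009, 0.03, -0.001], "turn": [-0.012, 0.037, -0.105]}, {"travel": [-0.012, 0.029, -0.001], "turn": [-0.012, 0.037, -0.105]}, {"travel": [-0.015, 0.027, -0.001], "turn": [-0.012, 0.037, -0.105]}, {"travel": [-0.018, 0.024, 0.005], "turn": [0.0, 0.0, -0.106]}, {"travel": [-0.02, 0.022, 0.005], "turn": [0.0, 0.0, -0.106]}]
[{"travel": [-0.022, 0.019, 0.005], "turn": [0.0, 0.0, -0.106]}, {"travel": [-0.024, 0.017, 0.005], "turn": [0.0, 0.0, -0.106]}, {"travel": [-0.026, 0.014, 0.005], "turn": [0.0, 0.0, -0.106]}, {"travel": [-0.027, 0.011, 0.005], "turn": [0.0, 0.0, -0.106]}]
```

Request:
move_arm(
  deltas=[
    {"travel": [0.001,0.031,-0.002],"turn": [-0.012,0.037,-0.105]},
    {"travel": [-0.003,0.031,-0.002],"turn": [-0.012,0.037,-0.105]},
    {"travel": [-0.006,0.031,-0.002],"turn": [-0.012,0.037,-0.105]},
    {"travel": [-0.009,0.03,-0.002],"turn": [-0.012,0.037,-0.105]},
    {"travel": [-0.012,0.029,-0.002],"turn": [-0.012,0.037,-0.105]},
    {"travel": [-0.015,0.027,-0.001],"turn": [-0.012,0.037,-0.105]},
    {"travel": [-0.018,0.024,0.004],"turn": [0,0,-0.106]},
    {"travel": [-0.02,0.022,0.004],"turn": [0,0,-0.106]},
  ],
)

```text
time: 10.28
tcp_pos: [0.5719, -0.2563, 0.1887]
ee_rot: [0.865, 0.502, 0.004, -0.004]
ft_force: [0.2, 0.5, -2.0]
opening: 0.037
```

```bash
python3 - <<'E'
from h import *
plan([((.585,-.376,.15),81.5,0)])
E
```

```text
now [ 0.5719 -0.2563  0.1887] yaw 60.3 t 10.28 open 0.037
[{"travel": [-0.024, 0.018, 0.009], "turn": [-0.0, -0.003, -0.093]}, {"travel": [-0.026, 0.015, 0.009], "turn": [-0.0, -0.003, -0.093]}, {"travel": [-0.027, 0.013, 0.01], "turn": [-0.0, -0.003, -0.093]}, {"travel": [-0.028, 0.01, 0.01], "turn": [-0.0, -0.003, -0.093]}]
```

Request:
move_arm(
  deltas=[
    {"travel": [-0.024,0.018,0.009],"turn": [0,-0.003,-0.093]},
    {"travel": [-0.026,0.015,0.009],"turn": [0,-0.003,-0.093]},
    {"travel": [-0.027,0.013,0.01],"turn": [0,-0.003,-0.093]},
    {"travel": [-0.028,0.01,0.01],"turn": [0,-0.003,-0.093]},
    {"travel": [0,0,0],"turn": [0,0,0]},
  ],
)

```text
time: 10.7
tcp_pos: [0.5783, -0.3895, 0.1382]
ee_rot: [0.753, 0.658, -0.005, -0.004]
ft_force: [-2.2, -1.0, -3.1]
opening: 0.0374
```

```bash
python3 - <<'E'
from h import *
wsave('w7');plan([((.585,-.376,.06),81.5,0),((.585,-.376,.022),81.5,0)],step=.03)
E
```

```text
now [ 0.5787 -0.3861  0.1386] yaw 82.3 t 10.75 open 0.0375
[{"travel": [0.004, 0.002, 0.026], "turn": [-0.004, -0.0, 0.005]}, {"travel": [0.004, 0.002, 0.026], "turn": [-0.004, -0.0, 0.005]}, {"travel": [0.004, 0.002, 0.026], "turn": [-0.004, -0.0, 0.005]}, {"travel": [0.0, 0.0, 0.019], "turn": [0.0, 0.0, 0.0]}, {"travel": [0.0, 0.0, 0.019], "turn": [0.0, 0.0, 0.0]}]
```

View pics/w7.png

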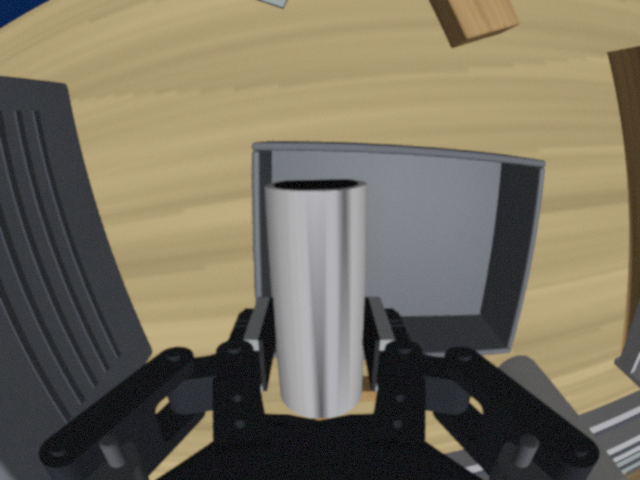

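The tube is above the left half of the box; the floor shows at (390,230) and the left wall at x ≈ 258. I'll lower it with a 10 mm shift inward.

Request:
move_arm(
  deltas=[
    {"travel": [0.004,0.002,0.026],"turn": [-0.004,0,0.005]},
    {"travel": [0.004,0.002,0.026],"turn": [-0.004,0,0.005]},
    {"travel": [0.003,0.002,0.022],"turn": [-0.004,0,0.005]},
    {"travel": [0,0,0],"turn": [0,0,0]},
  ],
)

```text
time: 11.08
tcp_pos: [0.5843, -0.3729, 0.0591]
ee_rot: [0.76, 0.65, 0.001, -0.003]
ft_force: [-1.4, 1.4, -3.1]
opening: 0.0373
```

```bash
python3 - <<'E'
from h import *
plan([((.585,-.376,.022),81.5,0)],step=.02,dec=4)
wsave('w8')
E
```

```text
now [ 0.5843 -0.3729  0.0591] yaw 81.2 t 11.08 open 0.0373
[{"travel": [-0.0016, 0.0006, 0.0186], "turn": [-0.0016, -0.0025, -0.003]}, {"travel": [-0.0015, 0.0006, 0.0186], "turn": [-0.0016, -0.0025, -0.003]}]
```

View pics/w8.png

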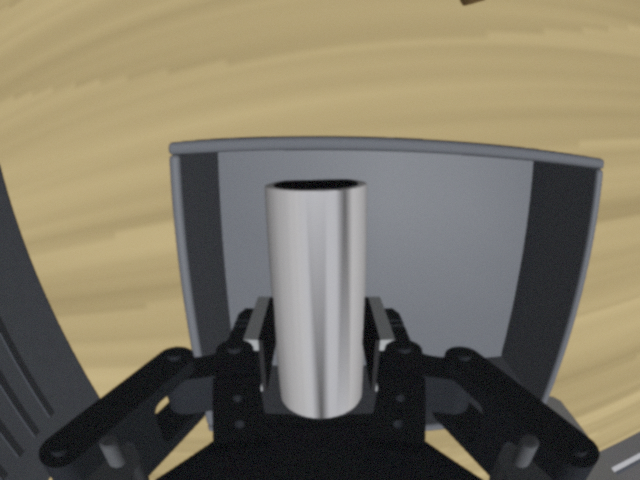

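The tube is inside the walls (rim at (172,150) to (600,165)), with room for the fingers. I'll lower it, then open partway.

Request:
move_arm(
  deltas=[
    {"travel": [-0.001,0.001,0.019],"turn": [0,-0.002,-0.003]},
    {"travel": [0,0,0.018],"turn": [0,0,0]},
    {"travel": [0,0,0.001],"turn": [0,0,0]},
  ],
)

```text
time: 11.38
tcp_pos: [0.5886, -0.3736, 0.0273]
ee_rot: [0.758, 0.652, 0.001, 0.001]
ft_force: [-0.9, 0.7, -2.2]
opening: 0.0372
```

Request:
move_arm(
  deltas=[
    {"travel": [0,0,0],"turn": [0,0,0]},
    {"travel": [0,0,0],"turn": [0,0,0]},
    {"travel": [0,0,0],"turn": [0,0,0]},
    {"travel": [0,0,-0.025],"turn": [0,0,0]},
    {"travel": [0,0,-0.035],"turn": [0,0,0]},
    {"travel": [0,0,-0.035],"turn": [0,0,0]},
    {"travel": [0,0,-0.035],"turn": [0,0,0]},
  ],
  fingers=0.054,
)

```text
time: 11.97
tcp_pos: [0.5873, -0.3718, 0.1644]
ee_rot: [0.757, 0.653, 0.001, -0.0]
ft_force: [0.4, -0.9, 0.1]
opening: 0.0536
```

```bash
python3 - <<'E'
from h import *
wsave('w9');plan([((.58,-.2,.22),60,0),((.52,.08,.22),90,0),((.55,.28,.2),126,0)])
E
```

```text
now [ 0.5914 -0.3734  0.1742] yaw 81.5 t 12.02 open 0.0539
[{"travel": [0.034, -0.007, -0.009], "turn": [0.003, 0.0, 0.075]}, {"travel": [0.033, -0.01, -0.009], "turn": [0.003, 0.0, 0.075]}, {"travel": [0.032, -0.012, -0.009], "turn": [0.003, 0.0, 0.075]}, {"travel": [0.031, -0.015, -0.009], "turn": [0.003, 0.0, 0.075]}, {"travel": [0.03, -0.017, -0.009], "turn": [0.003, 0.0, 0.075]}, {"travel": [0.027, -0.024, 0.0], "turn": [0.0, 0.0, -0.065]}, {"travel": [0.028, -0.022, 0.0], "turn": [0.0, 0.0, -0.065]}, {"travel": [0.029, -0.02, 0.0], "turn": [0.0, 0.0, -0.065]}]
[{"travel": [0.031, -0.018, 0.0], "turn": [0.0, 0.0, -0.065]}, {"travel": [0.032, -0.016, 0.0], "turn": [0.0, 0.0, -0.065]}, {"travel": [0.033, -0.014, 0.0], "turn": [0.0, 0.0, -0.065]}, {"travel": [0.034, -0.012, 0.0], "turn": [0.0, 0.0, -0.065]}, {"travel": [0.034, -0.01, 0.0], "turn": [0.0, 0.0, -0.065]}, {"travel": [0.033, 0.005, 0.003], "turn": [0.0, 0.0, -0.105]}, {"travel": [0.033, 0.008, 0.003], "turn": [0.0, 0.0, -0.105]}, {"travel": [0.032, 0.012, 0.003], "turn": [0.0, 0.0, -0.105]}]
[{"travel": [0.03, 0.015, 0.003], "turn": [0.0, 0.0, -0.105]}, {"travel": [0.028, 0.018, 0.003], "turn": [0.0, 0.0, -0.105]}, {"travel": [0.026, 0.021, 0.003], "turn": [0.0, 0.0, -0.105]}]
```

View pics/w9.png

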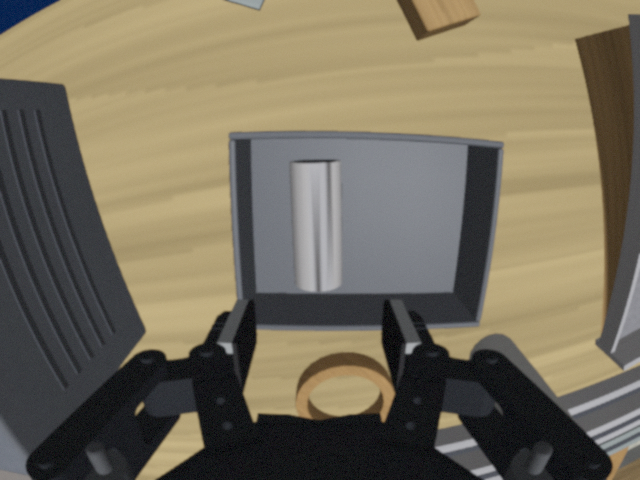

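C rests flat in the box at (316,225), left half. Next is tube A.

```bash
python3 - <<'E'
from h import *
plan([((.52,-.15,.22),25,0),((.50,.1,.22),-17,0),((.565,.265,.19),-50,0)])
E
```

```text
now [ 0.5914 -0.3734  0.1742] yaw 81.5 t 12.02 open 0.0539
[{"travel": [0.023, -0.011, -0.005], "turn": [0.002, -0.0, 0.11]}, {"travel": [0.022, -0.014, -0.005], "turn": [0.002, -0.0, 0.11]}, {"travel": [0.02, -0.016, -0.005], "turn": [0.002, -0.0, 0.11]}, {"travel": [0.018, -0.018, -0.005], "turn": [0.002, -0.0, 0.11]}, {"travel": [0.016, -0.02, -0.005], "turn": [0.002, -0.0, 0.11]}, {"travel": [0.014, -0.022, -0.005], "turn": [0.002, -0.0, 0.11]}, {"travel": [0.011, -0.023, -0.005], "turn": [0.002, -0.0, 0.11]}, {"travel": [0.009, -0.025, -0.005], "turn": [0.002, -0.0, 0.11]}]
[{"travel": [0.006, -0.025, -0.005], "turn": [0.002, -0.0, 0.11]}, {"travel": [0.013, -0.034, 0.0], "turn": [0.0, 0.0, 0.105]}, {"travel": [0.009, -0.035, 0.0], "turn": [0.0, 0.0, 0.105]}, {"travel": [0.005, -0.035, 0.0], "turn": [0.0, 0.0, 0.105]}, {"travel": [0.002, -0.036, 0.0], "turn": [0.0, 0.0, 0.105]}, {"travel": [-0.002, -0.036, 0.0], "turn": [0.0, 0.0, 0.105]}, {"travel": [-0.006, -0.035, 0.0], "turn": [0.0, 0.0, 0.105]}, {"travel": [-0.01, -0.035, 0.0], "turn": [0.0, 0.0, 0.105]}]
[{"travel": [0.002, -0.029, 0.005], "turn": [0.0, 0.0, 0.096]}, {"travel": [-0.001, -0.03, 0.005], "turn": [0.0, 0.0, 0.096]}, {"travel": [-0.003, -0.029, 0.005], "turn": [0.0, 0.0, 0.096]}, {"travel": [-0.006, -0.029, 0.005], "turn": [0.0, 0.0, 0.096]}, {"travel": [-0.009, -0.028, 0.005], "turn": [0.0, 0.0, 0.096]}, {"travel": [-0.012, -0.027, 0.005], "turn": [0.0, 0.0, 0.096]}]
```

Request:
move_arm(
  deltas=[
    {"travel": [0.023,-0.011,-0.006],"turn": [0,0,0.11]},
    {"travel": [0.022,-0.014,-0.006],"turn": [0,0,0.11]},
    {"travel": [0.02,-0.016,-0.006],"turn": [0,0,0.11]},
    {"travel": [0.018,-0.018,-0.006],"turn": [0,0,0.11]},
    {"travel": [0.016,-0.02,-0.006],"turn": [0,0,0.11]},
    {"travel": [0.014,-0.022,-0.006],"turn": [0,0,0.11]},
    {"travel": [0.011,-0.023,-0.006],"turn": [0,0,0.11]},
    {"travel": [0.009,-0.025,-0.006],"turn": [0,0,0.11]},
  ],
  fingers=0.075,
)

```text
time: 12.68
tcp_pos: [0.5367, -0.1758, 0.2382]
ee_rot: [0.97, 0.243, 0.017, 0.017]
ft_force: [1.5, 0.4, 0.9]
opening: 0.0752
```

Request:
move_arm(
  deltas=[
    {"travel": [0.006,-0.025,-0.005],"turn": [0,0,0.11]},
    {"travel": [0.013,-0.034,0],"turn": [0,0,0.105]},
    {"travel": [0.009,-0.035,0],"turn": [0,0,0.105]},
    {"travel": [0.005,-0.035,0],"turn": [0,0,0.105]},
    {"travel": [0.002,-0.036,0],"turn": [0,0,0.105]},
    {"travel": [-0.002,-0.036,0],"turn": [0,0,0.105]},
    {"travel": [-0.006,-0.035,0],"turn": [0,0,0.105]},
    {"travel": [-0.01,-0.035,0],"turn": [0,0,0.105]},
  ],
)

```text
time: 13.35
tcp_pos: [0.5315, 0.1055, 0.2505]
ee_rot: [0.982, -0.186, 0.038, 0.014]
ft_force: [1.0, 0.2, -0.8]
opening: 0.0749
```

```bash
python3 - <<'E'
from h import *
plan([((.565,.265,.19),-53,0)])
E
```

```text
now [0.5315 0.1055 0.2505] yaw -21.4 t 13.35 open 0.0749
[{"travel": [-0.006, -0.032, 0.011], "turn": [-0.002, -0.016, 0.11]}, {"travel": [-0.01, -0.031, 0.011], "turn": [-0.002, -0.016, 0.11]}, {"travel": [-0.013, -0.03, 0.011], "turn": [-0.002, -0.016, 0.11]}, {"travel": [-0.016, -0.029, 0.012], "turn": [-0.002, -0.016, 0.11]}, {"travel": [-0.019, -0.027, 0.012], "turn": [-0.002, -0.016, 0.11]}]
```

Request:
move_arm(
  deltas=[
    {"travel": [-0.006,-0.032,0.011],"turn": [-0.002,-0.016,0.11]},
    {"travel": [-0.01,-0.031,0.011],"turn": [-0.002,-0.016,0.11]},
    {"travel": [-0.013,-0.03,0.011],"turn": [-0.002,-0.016,0.11]},
    {"travel": [-0.016,-0.029,0.012],"turn": [-0.002,-0.016,0.11]},
    {"travel": [-0.019,-0.027,0.012],"turn": [-0.002,-0.016,0.11]},
    {"travel": [0,0,0],"turn": [0,0,0]},
    {"travel": [0,0,0],"turn": [0,0,0]},
  ],
)

```text
time: 13.93
tcp_pos: [0.5626, 0.2785, 0.203]
ee_rot: [0.898, -0.44, 0.009, -0.006]
ft_force: [0.3, -0.7, 0.2]
opening: 0.0749
```

```bash
python3 - <<'E'
from h import *
wsave('w10')
E
```

```text
(no output)
```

View pics/w10.png

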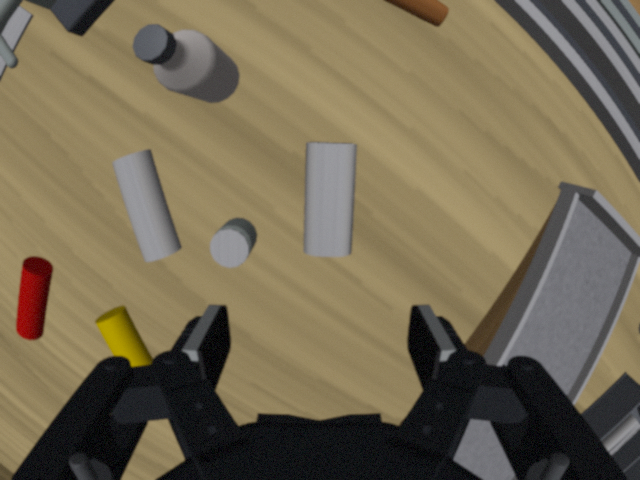

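Tube A is upright at (330,200), B at (148,205), the tin at (233,243), and the fingers are at the bottom of the view.

```bash
python3 - <<'E'
from h import *
d=load('w10')
wtube(d,(148,205),smax=42,rr=62)
x,y,a=wtube(d,(330,200),zc=.016,smax=42)
plan([((x,y,.08),a-90,0)],dec=3)
E
```

```text
tube 0.47474783325195313 0.41912860107421873 LW [ 44.3 107.6] yaw 52.23678997067374 px (113, 150, 68, 112)
tube 0.583940185546875 0.2809855346679688 LW [ 44.2 105.5] yaw 35.742212962973475 px (304, 142, 53, 115)
now [0.562  0.279  0.2031] yaw -52.2 t 13.98 open 0.0751
[{"travel": [0.003, -0.004, 0.031], "turn": [-0.005, -0.002, 0.009]}, {"travel": [0.003, -0.004, 0.031], "turn": [-0.005, -0.002, 0.009]}, {"travel": [0.003, -0.004, 0.031], "turn": [-0.005, -0.002, 0.009]}, {"travel": [0.003, -0.005, 0.031], "turn": [-0.005, -0.002, 0.009]}]
```

Request:
move_arm(
  deltas=[
    {"travel": [0.003,-0.004,0.031],"turn": [-0.005,-0.002,0.009]},
    {"travel": [0.003,-0.004,0.031],"turn": [-0.005,-0.002,0.009]},
    {"travel": [0.003,-0.004,0.031],"turn": [-0.005,-0.002,0.009]},
    {"travel": [0.003,-0.005,0.031],"turn": [-0.005,-0.002,0.009]},
    {"travel": [0,0,0],"turn": [0,0,0]},
  ],
)

```text
time: 14.4
tcp_pos: [0.5922, 0.2755, 0.0864]
ee_rot: [0.889, -0.457, 0.009, -0.004]
ft_force: [-1.1, -1.6, -1.4]
opening: 0.075
```

```bash
python3 - <<'E'
from h import *
plan([((.585,.282,.003),-54.2,0)],dec=3,step=.03);wsave('w11')
E
```

```text
now [0.5922 0.2755 0.0864] yaw -54.4 t 14.4 open 0.075
[{"travel": [-0.004, 0.001, 0.028], "turn": [-0.005, -0.004, -0.001]}, {"travel": [-0.003, 0.001, 0.028], "turn": [-0.005, -0.004, -0.001]}, {"travel": [-0.003, 0.001, 0.028], "turn": [-0.005, -0.004, -0.001]}]
```

View pics/w11.png

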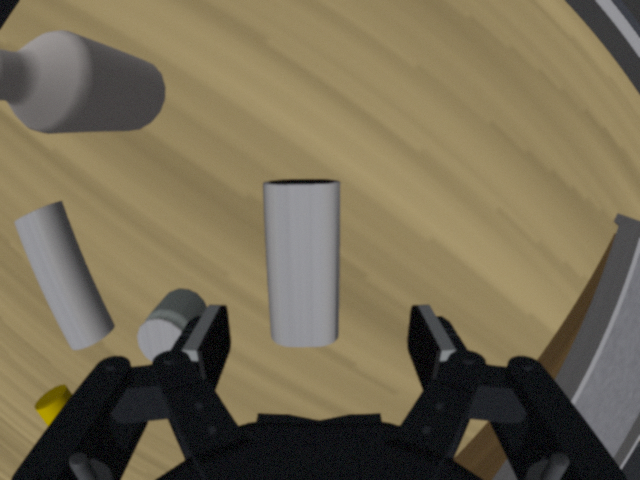

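The tube is at (303,262), slightly left of centre, and the computed correction agrees. The tin at (170,325) stays about 15 mm clear of the finger. I'll go down.

Request:
move_arm(
  deltas=[
    {"travel": [-0.004,0.001,0.028],"turn": [-0.005,-0.004,-0.001]},
    {"travel": [-0.003,0.001,0.028],"turn": [-0.005,-0.004,0]},
    {"travel": [-0.003,0.001,0.026],"turn": [-0.005,-0.004,0]},
    {"travel": [0,0,0.001],"turn": [0,0,0]},
  ],
)

```text
time: 14.78
tcp_pos: [0.5944, 0.282, 0.0187]
ee_rot: [0.889, -0.458, 0.009, -0.007]
ft_force: [-0.6, -1.4, -0.7]
opening: 0.0752
```

```bash
python3 - <<'E'
from h import *
plan([((.585,.282,.003),-54.2,0)],dec=4,step=.03);wsave('w12')
E
```

```text
now [0.5944 0.282  0.0187] yaw -54.6 t 14.78 open 0.0752
[{"travel": [-0.0055, 0.008, 0.0155], "turn": [-0.0212, -0.0085, -0.0065]}]
```

View pics/w12.png

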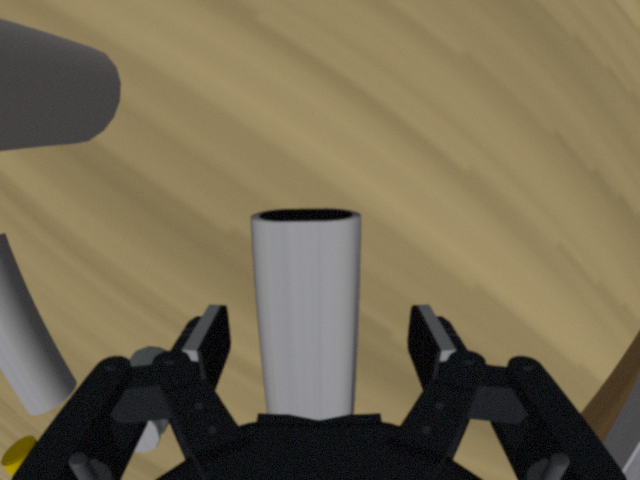

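The open end at (306,215) shows an oval section. I'll correct the last few millimetres and close.

Request:
move_arm(
  deltas=[
    {"travel": [-0.003,0.004,0.008],"turn": [-0.011,-0.005,-0.003]},
    {"travel": [-0.003,0.004,0.008],"turn": [-0.01,-0.005,-0.003]},
    {"travel": [0,0,0],"turn": [0,0,0]},
  ],
)

```text
time: 15.08
tcp_pos: [0.5906, 0.2841, 0.0133]
ee_rot: [0.89, -0.456, 0.004, -0.006]
ft_force: [0.4, -1.0, -0.1]
opening: 0.0752
```

Request:
move_arm(
  deltas=[
    {"travel": [0,0,0.001],"turn": [0,0,0]},
    {"travel": [0,0,0.001],"turn": [0,0,0]},
    {"travel": [0,0,0.001],"turn": [0,0,0]},
    {"travel": [0,0,0],"turn": [0,0,0]},
    {"travel": [0,0,0],"turn": [0,0,0]},
  ],
  fingers=0.02,
)

```text
time: 15.5
tcp_pos: [0.5927, 0.2854, 0.015]
ee_rot: [0.89, -0.456, 0.006, -0.008]
ft_force: [-0.2, 0.2, -1.6]
opening: 0.043
```

```bash
python3 - <<'E'
from h import *
plan([((.585,.282,.003),-54.2,0)],dec=4,step=.03);wsave('w13')
E
```

```text
now [0.5927 0.2854 0.015 ] yaw -54.3 t 15.5 open 0.043
[{"travel": [-0.0018, 0.0085, 0.0118], "turn": [-0.0196, -0.0042, -0.0012]}]
```

View pics/w13.png

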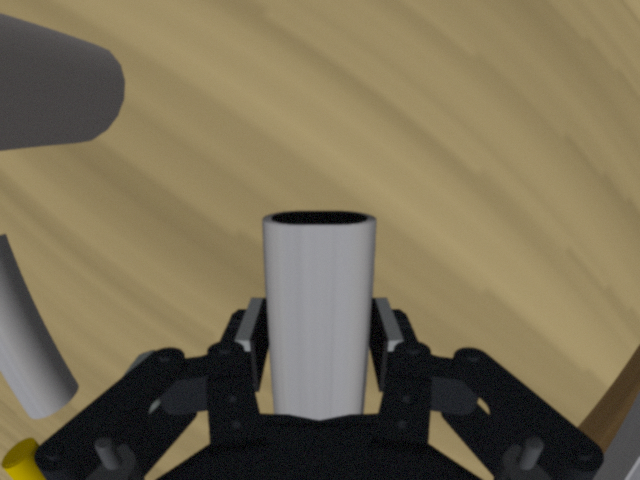

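The grip is high and about 9 mm off mid-length, so I'll regrasp lower and centred.

Request:
move_arm(
  deltas=[
    {"travel": [0,0,0],"turn": [0,0,0]},
    {"travel": [0,0,0],"turn": [0,0,0]},
    {"travel": [0,0.005,0.006],"turn": [-0.011,-0.003,0]},
    {"travel": [0,0.005,0.006],"turn": [-0.01,-0.003,0]},
    {"travel": [0,0,0.003],"turn": [0,0,0]},
  ],
  fingers=0.07,
)

```text
time: 15.97
tcp_pos: [0.5846, 0.2794, -0.0009]
ee_rot: [0.89, -0.456, -0.001, 0.0]
ft_force: [-0.6, -0.9, 0.1]
opening: 0.0702
```

```bash
python3 - <<'E'
from h import *
plan([((.585,.282,.003),-54.2,0)],dec=4,step=.03)
E
```

```text
now [ 0.5846  0.2794 -0.0009] yaw -54.3 t 15.97 open 0.0702
[{"travel": [-0.0019, -0.0018, -0.0039], "turn": [0.002, 0.002, -0.0012]}]
```

Request:
move_arm(
  deltas=[
    {"travel": [-0.002,-0.002,-0.003],"turn": [0,0,0]},
    {"travel": [0,0,0],"turn": [0,0,0]},
    {"travel": [0,0,0.001],"turn": [0,0,0]},
    {"travel": [0,0,0],"turn": [0,0,0]},
    {"travel": [0,0,0],"turn": [0,0,0]},
  ],
  fingers=0.02,
)

```text
time: 16.38
tcp_pos: [0.5844, 0.2813, 0.0007]
ee_rot: [0.89, -0.456, -0.002, 0.002]
ft_force: [0.9, -0.6, -0.9]
opening: 0.0434
```

Request:
move_arm(
  deltas=[
    {"travel": [0,0,-0.03],"turn": [0,0,0]},
    {"travel": [0,0,-0.035],"turn": [0,0,0]},
    {"travel": [0,0,-0.035],"turn": [0,0,0]},
    {"travel": [0,0,-0.035],"turn": [0,0,0]},
    {"travel": [0,0,-0.025],"turn": [0,0,0]},
  ],
)

```text
time: 16.8
tcp_pos: [0.5796, 0.2786, 0.1556]
ee_rot: [0.89, -0.455, -0.009, 0.009]
ft_force: [0.4, 1.1, -2.7]
opening: 0.044
```

```bash
python3 - <<'E'
from h import *
wsave('w14')
plan([((.53,.1,.2),-10,13),(rp(-.005,0,.07),8.5,13)])
E
```

```text
now [0.5818 0.2803 0.1608] yaw -54.2 t 16.85 open 0.0439
[{"travel": [0.014, 0.019, -0.005], "turn": [-0.009, -0.025, -0.096]}, {"travel": [0.012, 0.02, -0.005], "turn": [-0.009, -0.025, -0.096]}, {"travel": [0.01, 0.021, -0.005], "turn": [-0.009, -0.025, -0.096]}, {"travel": [0.008, 0.022, -0.005], "turn": [-0.009, -0.025, -0.096]}, {"travel": [0.006, 0.023, -0.005], "turn": [-0.009, -0.025, -0.096]}, {"travel": [0.004, 0.023, -0.005], "turn": [-0.009, -0.025, -0.096]}, {"travel": [0.001, 0.023, -0.005], "turn": [-0.009, -0.025, -0.096]}, {"travel": [-0.001, 0.023, -0.004], "turn": [-0.009, -0.025, -0.096]}]
[{"travel": [0.005, 0.03, 0.012], "turn": [-0.018, -0.0, -0.079]}, {"travel": [0.002, 0.03, 0.012], "turn": [-0.018, -0.0, -0.079]}, {"travel": [-0.0, 0.03, 0.013], "turn": [-0.018, -0.0, -0.079]}, {"travel": [-0.002, 0.03, 0.014], "turn": [-0.018, -0.0, -0.079]}]
```

View pics/w14.png

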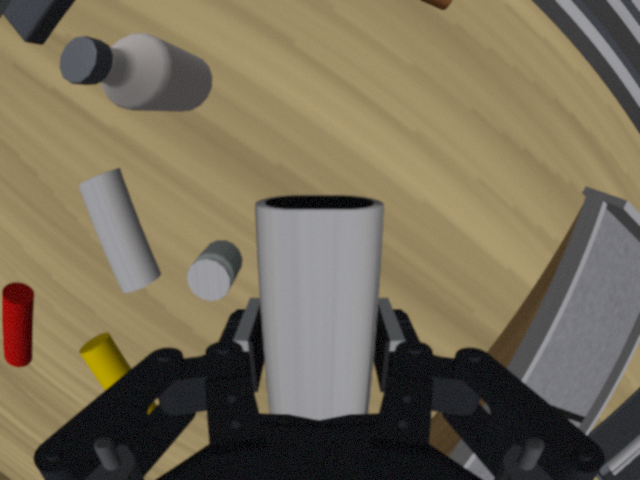

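A is lifted level, and the tin (213,270) and bottle are unmoved. Carrying it to the ramp.

Request:
move_arm(
  deltas=[
    {"travel": [0.014,0.019,-0.006],"turn": [-0.009,-0.025,-0.096]},
    {"travel": [0.012,0.02,-0.006],"turn": [-0.009,-0.025,-0.096]},
    {"travel": [0.01,0.021,-0.006],"turn": [-0.009,-0.025,-0.096]},
    {"travel": [0.008,0.022,-0.006],"turn": [-0.009,-0.025,-0.096]},
    {"travel": [0.006,0.023,-0.006],"turn": [-0.009,-0.025,-0.096]},
    {"travel": [0.004,0.023,-0.006],"turn": [-0.009,-0.025,-0.096]},
    {"travel": [0.001,0.023,-0.005],"turn": [-0.009,-0.025,-0.096]},
    {"travel": [-0.001,0.023,-0.004],"turn": [-0.009,-0.025,-0.096]},
  ],
)

```text
time: 17.52
tcp_pos: [0.5283, 0.1035, 0.2085]
ee_rot: [0.992, -0.061, -0.112, -0.013]
ft_force: [0.7, -0.2, -2.3]
opening: 0.0433
```

```bash
python3 - <<'E'
from h import *
plan([(rp(-.008,0,.07),8.5,13)])
E
```

```text
now [0.5283 0.1035 0.2085] yaw -7.0 t 17.52 open 0.0433
[{"travel": [0.003, 0.031, 0.014], "turn": [-0.018, -0.001, -0.066]}, {"travel": [0.001, 0.031, 0.014], "turn": [-0.018, -0.001, -0.066]}, {"travel": [-0.001, 0.031, 0.015], "turn": [-0.018, -0.001, -0.066]}, {"travel": [-0.003, 0.03, 0.016], "turn": [-0.018, -0.001, -0.066]}]
```

Request:
move_arm(
  deltas=[
    {"travel": [0.003,0.031,0.012],"turn": [-0.018,-0.001,-0.066]},
    {"travel": [0.001,0.031,0.012],"turn": [-0.018,-0.001,-0.066]},
    {"travel": [-0.001,0.031,0.013],"turn": [-0.018,-0.001,-0.066]},
    {"travel": [-0.003,0.029,0.013],"turn": [-0.018,-0.001,-0.066]},
    {"travel": [0,0,0],"turn": [0,0,0]},
  ],
)

```text
time: 17.93
tcp_pos: [0.5151, -0.0293, 0.1552]
ee_rot: [0.99, 0.08, -0.112, 0.009]
ft_force: [0.4, -1.3, -3.5]
opening: 0.0437
```

```bash
python3 - <<'E'
from h import *
print(rinv(r.read_state()['tcp_pos']))
plan([(rp(-.008,0,.016),8.5,13)],step=.02,dec=4)
E
```

```text
[-0.00883035 -0.00981686  0.07507412]
now [ 0.5151 -0.0293  0.1552] yaw 9.2 t 17.93 open 0.0437
[{"travel": [0.0003, -0.0033, 0.0197], "turn": [0.0006, -0.0003, 0.0039]}, {"travel": [0.0003, -0.0033, 0.0197], "turn": [0.0006, -0.0003, 0.0039]}, {"travel": [0.0003, -0.0033, 0.0197], "turn": [0.0006, -0.0003, 0.0039]}]
```

Request:
move_arm(
  deltas=[
    {"travel": [0,-0.003,0.0195],"turn": [0,0,0.004]},
    {"travel": [0,-0.003,0.0195],"turn": [0,0,0.004]},
    {"travel": [0,-0.003,0.018],"turn": [0,0,0.004]},
    {"travel": [0,0,0],"turn": [0,0,0]},
  ],
)

```text
time: 18.27
tcp_pos: [0.5007, -0.0257, 0.0958]
ee_rot: [0.991, 0.069, -0.112, 0.009]
ft_force: [-0.8, 0.6, -2.5]
opening: 0.0436
```

```bash
python3 - <<'E'
from h import *
s=r.read_state();print(rinv(s['tcp_pos']),s['ft_force'])
plan([(rp(-.008,0,.003),8.5,13)],step=.02,dec=4)
d=save('side','s5.png');a=d['img'][130:310,210:450]
cv2.imwrite('pics/s5c.png',cv2.resize(a,(800,600),interpolation=cv2.INTER_CUBIC))
E
```

```text
[-0.00886278 -0.00411207  0.01410186] [-0.7640458   0.59122091 -2.5110772 ]
now [ 0.5007 -0.0257  0.0958] yaw 8.0 t 18.27 open 0.0436
[{"travel": [0.0008, -0.0041, 0.0111], "turn": [0.0004, -0.002, -0.0093]}]
```

View pics/s5c.png

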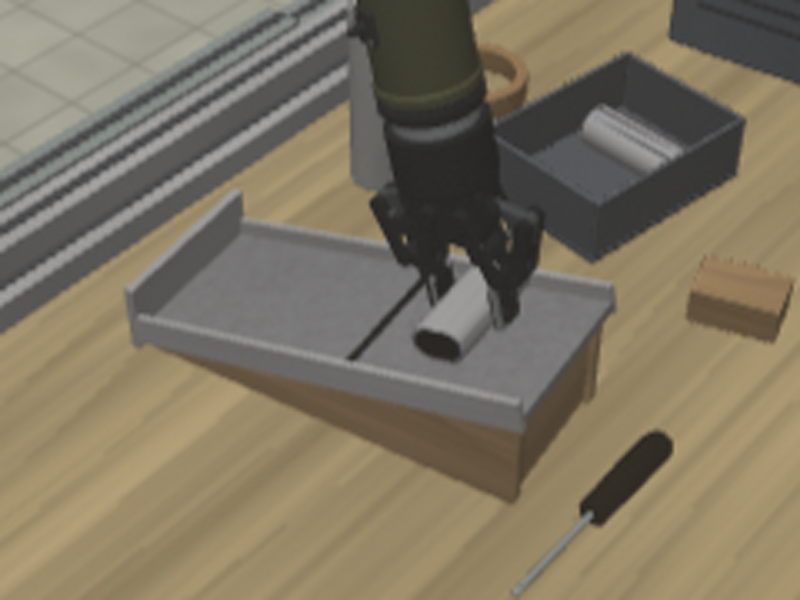

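The oval tube is over the deck at (455,320), with a small gap still below it. C lies in the box at (630,140). I'll lower further and feel for contact.

Request:
move_arm(
  deltas=[
    {"travel": [0,-0.002,0.006],"turn": [0,-0.002,-0.004]},
    {"travel": [0,-0.001,0.004],"turn": [0,0,0]},
    {"travel": [0,0,0],"turn": [0,0,0]},
  ],
)

```text
time: 18.57
tcp_pos: [0.5014, -0.0223, 0.0889]
ee_rot: [0.991, 0.071, -0.11, 0.009]
ft_force: [0.5, -0.1, -1.6]
opening: 0.0439
```

```bash
python3 - <<'E'
from h import *
s=r.read_state();print(rinv(s['tcp_pos']),s['ft_force'],Ro.from_quat(s['ee_rot']).as_matrix()[:,0])
E
```

```text
[-0.00622965 -0.00086809  0.00765559] [ 0.50360087 -0.11825082 -1.63178615] [ 0.96562635  0.13971736 -0.21919129]
```

Request:
move_arm(
  deltas=[
    {"travel": [0,0,0.004],"turn": [0,-0.006,0]},
    {"travel": [0,0,0.001],"turn": [0,0,0]},
  ],
)

```text
time: 18.73
tcp_pos: [0.5015, -0.0221, 0.0849]
ee_rot: [0.991, 0.072, -0.112, 0.01]
ft_force: [0.1, -1.2, -2.3]
opening: 0.0436
```

Request:
move_arm(
  deltas=[
    {"travel": [0,0,0.003],"turn": [0,-0.004,0]},
    {"travel": [0,0,0.001],"turn": [0,0,0]},
  ],
)

```text
time: 18.9
tcp_pos: [0.5014, -0.0221, 0.0816]
ee_rot: [0.991, 0.072, -0.113, 0.01]
ft_force: [-0.9, -0.1, 1.4]
opening: 0.0439
```

```bash
python3 - <<'E'
from h import *
s=r.read_state();print(rinv(s['tcp_pos']),s['ft_force'],Ro.from_quat(s['ee_rot']).as_matrix()[:,0])
E
```

```text
[-0.00460875 -0.0006439   0.00059884] [-0.85042282 -0.05907361  1.43888435] [ 0.96406155  0.13965442 -0.2260132 ]
```

Contact felt, with vertical force up from about −2.3 N to +1.4 N. Releasing.

Request:
move_arm(
  deltas=[
    {"travel": [0,0,0],"turn": [0,0,0]},
    {"travel": [0.003,0,-0.035],"turn": [0,0,0]},
    {"travel": [0.002,0,-0.04],"turn": [0,0,0]},
    {"travel": [0,0,-0.035],"turn": [0,0,0]},
    {"travel": [0,0,0],"turn": [0,0,0]},
    {"travel": [0,0,0],"turn": [0,0,0]},
  ],
  fingers=0.085,
)

```text
time: 19.4
tcp_pos: [0.5309, -0.0174, 0.1918]
ee_rot: [0.991, 0.072, -0.115, 0.009]
ft_force: [-0.2, -0.3, -0.9]
opening: 0.0852
```

```bash
python3 - <<'E'
from h import *
d=save('side','s6.png')
E
```

Request:
move_arm(
  deltas=[
    {"travel": [0,0,0],"turn": [0,0,0]},
    {"travel": [0,0,0],"turn": [0,0,0]},
    {"travel": [0,0,0],"turn": [0,0,0]},
    {"travel": [0,0,0],"turn": [0,0,0]},
    {"travel": [0,0,0],"turn": [0,0,0]},
    {"travel": [0,0,0],"turn": [0,0,0]},
    {"travel": [0,0,0],"turn": [0,0,0]},
    {"travel": [0,0,0],"turn": [0,0,0]},
  ],
)

```text
time: 20.12
tcp_pos: [0.528, -0.018, 0.1876]
ee_rot: [0.99, 0.072, -0.118, 0.009]
ft_force: [-0.0, 0.7, 0.3]
opening: 0.0848
```

```bash
python3 - <<'E'
from h import *
a=load('s6')['img'];d=save('side','s7.png')
cv2.imwrite('pics/s67.png',np.hstack([cv2.resize(i[180:300,240:400],(400,300),interpolation=cv2.INTER_CUBIC) for i in (a,d['img'])]))
wsave('w15')
s=r.read_state();print(rinv(s['tcp_pos']))
E
```

```text
[-0.00218714 -0.00051842  0.11003198]
```

View pics/s67.png

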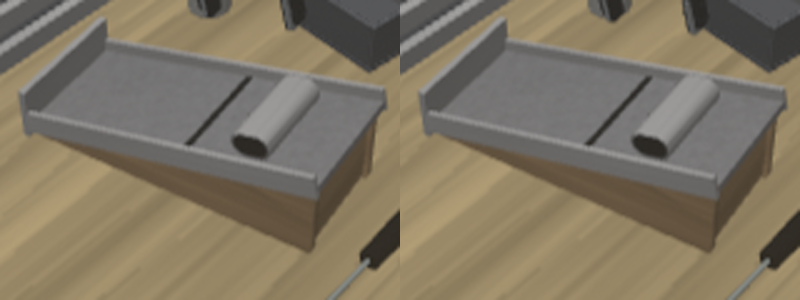

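View pics/w15.png

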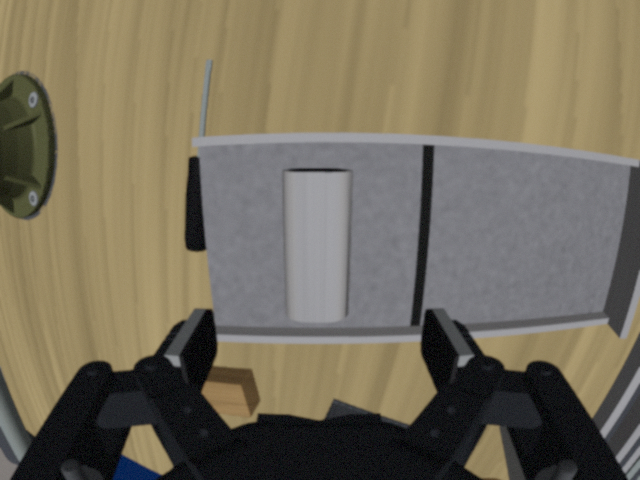

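A stays as well, with both side frames identical (tube at crop (275,115)) and the wrist view showing it at (318,246). It is squashed, so it goes to the box. Lowering to pick it up.

Request:
move_arm(
  deltas=[
    {"travel": [-0.001,0,0.035],"turn": [0,0.006,0]},
    {"travel": [-0.001,0,0.035],"turn": [0,0.005,0]},
    {"travel": [0,0,0.015],"turn": [0,0,0]},
    {"travel": [0,0,0],"turn": [0,0,0]},
  ],
)

```text
time: 20.55
tcp_pos: [0.5086, -0.0208, 0.1045]
ee_rot: [0.991, 0.072, -0.109, 0.009]
ft_force: [-0.2, 0.2, 0.6]
opening: 0.0846
```

```bash
python3 - <<'E'
from h import *
print(rinv(r.read_state()['tcp_pos']))
plan([(rp(-.0055,0,.004),8.5,13)],dec=4)
E
```

```text
[-0.00267804 -0.00037973  0.02455006]
now [ 0.5086 -0.0208  0.1045] yaw 8.3 t 20.55 open 0.0846
[{"travel": [-0.0031, -0.0004, 0.0205], "turn": [0.0015, -0.0076, -0.0037]}]
```

Request:
move_arm(
  deltas=[
    {"travel": [-0.002,0,0.011],"turn": [0,-0.007,-0.003]},
    {"travel": [-0.001,0,0.01],"turn": [0,0,0]},
    {"travel": [0,0,0],"turn": [0,0,0]},
  ],
)

```text
time: 20.8
tcp_pos: [0.5015, -0.0219, 0.0845]
ee_rot: [0.991, 0.073, -0.112, 0.009]
ft_force: [-0.3, -0.1, -0.7]
opening: 0.0852
```

Request:
move_arm(
  deltas=[
    {"travel": [0,0,0],"turn": [0,0,0]},
    {"travel": [0,0,0],"turn": [0,0,0]},
    {"travel": [0,0,0],"turn": [0,0,0]},
    {"travel": [0,0,0],"turn": [0,0,0]},
    {"travel": [0,0,0],"turn": [0,0,0]},
  ],
  fingers=0.02,
)

```text
time: 21.22
tcp_pos: [0.5043, -0.0214, 0.087]
ee_rot: [0.991, 0.073, -0.11, 0.009]
ft_force: [-0.1, -0.8, -2.5]
opening: 0.0432
```

Request:
move_arm(
  deltas=[
    {"travel": [0,0,-0.03],"turn": [0,0,0]},
    {"travel": [0,0,-0.035],"turn": [0,0,0]},
    {"travel": [0,0,-0.035],"turn": [0,0,0]},
    {"travel": [0,0,-0.015],"turn": [0,0,0]},
    {"travel": [0,0,0],"turn": [0,0,0]},
  ],
)

```text
time: 21.63
tcp_pos: [0.5282, -0.0175, 0.2018]
ee_rot: [0.991, 0.074, -0.112, 0.009]
ft_force: [0.6, 0.7, -1.9]
opening: 0.0437
```

```bash
python3 - <<'E'
from h import *
wsave('w16')
# target: box y=+44
c=np.array([.587,-.336]);yd=np.array([.148,.989]);xd=np.array([.989,-.148])
p=c+.044*yd;print(p)
plan([((.56,-.15,.2),45,0),((*p,.15),81.5,0)])
E
```

```text
[ 0.593512 -0.292484]
now [ 0.5277 -0.0175  0.2007] yaw 8.5 t 21.68 open 0.0433
[{"travel": [0.002, 0.023, -0.0], "turn": [-0.012, 0.036, -0.106]}, {"travel": [-0.0, 0.023, -0.0], "turn": [-0.012, 0.036, -0.106]}, {"travel": [-0.003, 0.023, 0.0], "turn": [-0.012, 0.036, -0.106]}, {"travel": [-0.005, 0.022, 0.0], "turn": [-0.012, 0.036, -0.106]}, {"travel": [-0.007, 0.021, 0.0], "turn": [-0.012, 0.036, -0.106]}, {"travel": [-0.01, 0.021, 0.0], "turn": [-0.012, 0.036, -0.106]}, {"travel": [-0.013, 0.021, 0.008], "turn": [0.0, 0.0, -0.106]}, {"travel": [-0.015, 0.019, 0.008], "turn": [0.0, 0.0, -0.106]}]
[{"travel": [-0.017, 0.018, 0.008], "turn": [0.0, 0.0, -0.106]}, {"travel": [-0.019, 0.016, 0.008], "turn": [0.0, 0.0, -0.106]}, {"travel": [-0.02, 0.014, 0.008], "turn": [0.0, 0.0, -0.106]}, {"travel": [-0.022, 0.011, 0.008], "turn": [0.0, 0.0, -0.106]}]
```

View pics/w16.png

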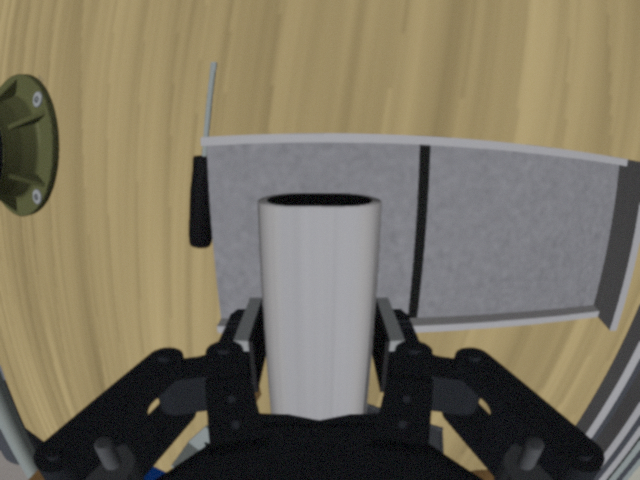

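A is held again, the deck is clear, and the screwdriver at (205,200) is unmoved. Off to the box.

Request:
move_arm(
  deltas=[
    {"travel": [0.002,0.023,-0.001],"turn": [-0.012,0.036,-0.106]},
    {"travel": [0,0.023,-0.001],"turn": [-0.012,0.036,-0.106]},
    {"travel": [-0.003,0.023,-0.001],"turn": [-0.012,0.036,-0.106]},
    {"travel": [-0.005,0.022,-0.001],"turn": [-0.012,0.036,-0.106]},
    {"travel": [-0.007,0.021,-0.001],"turn": [-0.012,0.036,-0.106]},
    {"travel": [-0.01,0.021,-0.001],"turn": [-0.012,0.036,-0.106]},
    {"travel": [-0.013,0.021,0.004],"turn": [0,0,-0.106]},
    {"travel": [-0.015,0.019,0.004],"turn": [0,0,-0.106]},
  ],
)

```text
time: 22.35
tcp_pos: [0.5699, -0.1949, 0.1859]
ee_rot: [0.864, 0.503, -0.002, -0.004]
ft_force: [0.7, -0.0, -1.7]
opening: 0.0437
```

```bash
python3 - <<'E'
from h import *
plan([((.5935,-.2925,.14),81.5,0)])
E
```

```text
now [ 0.5699 -0.1949  0.1859] yaw 60.4 t 22.35 open 0.0437
[{"travel": [-0.018, 0.017, 0.011], "turn": [-0.002, -0.0, -0.092]}, {"travel": [-0.02, 0.015, 0.011], "turn": [-0.002, -0.0, -0.092]}, {"travel": [-0.021, 0.014, 0.011], "turn": [-0.002, -0.0, -0.092]}, {"travel": [-0.022, 0.012, 0.011], "turn": [-0.002, -0.0, -0.092]}]
```

Request:
move_arm(
  deltas=[
    {"travel": [-0.018,0.017,0.008],"turn": [-0.002,0,-0.092]},
    {"travel": [-0.02,0.015,0.009],"turn": [-0.002,0,-0.092]},
    {"travel": [-0.021,0.014,0.01],"turn": [-0.002,0,-0.092]},
    {"travel": [-0.022,0.012,0.011],"turn": [-0.002,0,-0.092]},
    {"travel": [0,0,0],"turn": [0,0,0]},
  ],
)

```text
time: 22.77
tcp_pos: [0.5874, -0.3032, 0.1328]
ee_rot: [0.752, 0.659, -0.005, -0.006]
ft_force: [-1.2, -1.2, -2.4]
opening: 0.0437
```

```bash
python3 - <<'E'
from h import *
plan([((.5935,-.2925,.06),81.5,0)],step=.03)
wsave('w17')
E
```

```text
now [ 0.5874 -0.3032  0.1328] yaw 82.4 t 22.77 open 0.0437
[{"travel": [0.004, 0.002, 0.024], "turn": [-0.005, -0.0, 0.005]}, {"travel": [0.004, 0.002, 0.024], "turn": [-0.005, -0.0, 0.005]}, {"travel": [0.004, 0.002, 0.024], "turn": [-0.005, -0.0, 0.005]}]
```

View pics/w17.png

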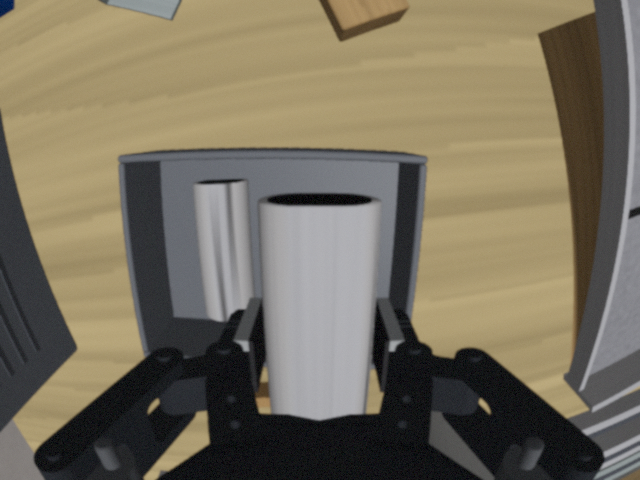

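A is over the right half of the box, and C is at (225,250) with clearance. Lowering with a small shift right.

Request:
move_arm(
  deltas=[
    {"travel": [0.004,0.002,0.024],"turn": [-0.005,0,0.005]},
    {"travel": [0.003,0.002,0.024],"turn": [-0.005,0,0.005]},
    {"travel": [0.003,0.002,0.022],"turn": [-0.005,0,0.005]},
    {"travel": [0,0,0],"turn": [0,0,0]},
  ],
)

```text
time: 23.15
tcp_pos: [0.5914, -0.2864, 0.0569]
ee_rot: [0.758, 0.652, 0.001, -0.004]
ft_force: [-1.3, 0.4, -2.7]
opening: 0.0433
```

```bash
python3 - <<'E'
from h import *
plan([((.5935,-.2925,.012),81.5,0)],step=.03)
wsave('w18')
E
```

```text
now [ 0.5914 -0.2864  0.0569] yaw 81.4 t 23.15 open 0.0433
[{"travel": [-0.003, 0.002, 0.022], "turn": [-0.003, -0.004, -0.001]}, {"travel": [-0.003, 0.002, 0.022], "turn": [-0.003, -0.004, -0.001]}]
```

View pics/w18.png

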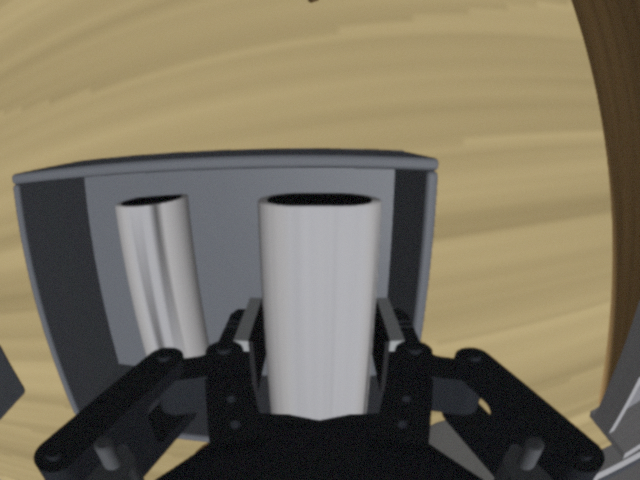

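The right finger is close to the right wall at (430,300), so I'll shift about 7 mm left while going down.

Request:
move_arm(
  deltas=[
    {"travel": [-0.005,0.001,0.017],"turn": [-0.003,-0.004,0]},
    {"travel": [-0.003,0.001,0.017],"turn": [-0.003,-0.003,0]},
    {"travel": [0,0,0.009],"turn": [0,0,0]},
    {"travel": [0,0,0],"turn": [0,0,0]},
  ],
)

```text
time: 23.53
tcp_pos: [0.5961, -0.293, 0.0207]
ee_rot: [0.757, 0.653, 0.003, 0.004]
ft_force: [-0.5, -0.4, -1.7]
opening: 0.0439
```

Request:
move_arm(
  deltas=[
    {"travel": [0,0,0],"turn": [0,0,0]},
    {"travel": [0,0,0],"turn": [0,0,0]},
    {"travel": [0,0,0],"turn": [0,0,0]},
    {"travel": [0,0,-0.025],"turn": [0,0,0]},
    {"travel": [0,0,-0.035],"turn": [0,0,0]},
    {"travel": [0,0,-0.035],"turn": [0,0,0]},
    {"travel": [0,0,-0.035],"turn": [0,0,0]},
  ],
  fingers=0.056,
)

```text
time: 24.12
tcp_pos: [0.5925, -0.2901, 0.1541]
ee_rot: [0.756, 0.654, 0.001, 0.0]
ft_force: [0.4, -0.5, -0.3]
opening: 0.056
```

```bash
python3 - <<'E'
from h import *
wsave('w19')
plan([((.52,-.12,.22),37,0),((.49,.1,.22),3,0),((.46,.39,.2),-35,0)])
E
```

```text
now [ 0.5966 -0.2905  0.1628] yaw 81.7 t 24.17 open 0.056
[{"travel": [0.023, -0.014, -0.008], "turn": [0.002, -0.001, 0.111]}, {"travel": [0.021, -0.017, -0.008], "turn": [0.002, -0.001, 0.111]}, {"travel": [0.019, -0.019, -0.008], "turn": [0.002, -0.001, 0.111]}, {"travel": [0.017, -0.021, -0.008], "turn": [0.002, -0.001, 0.111]}, {"travel": [0.014, -0.023, -0.008], "turn": [0.002, -0.001, 0.111]}, {"travel": [0.012, -0.024, -0.008], "turn": [0.002, -0.001, 0.111]}, {"travel": [0.009, -0.025, -0.008], "turn": [0.002, -0.001, 0.111]}, {"travel": [0.018, -0.032, 0.0], "turn": [0.0, 0.0, 0.099]}]
[{"travel": [0.015, -0.034, 0.0], "turn": [0.0, 0.0, 0.099]}, {"travel": [0.011, -0.035, 0.0], "turn": [0.0, 0.0, 0.099]}, {"travel": [0.008, -0.036, 0.0], "turn": [0.0, 0.0, 0.099]}, {"travel": [0.004, -0.037, 0.0], "turn": [0.0, 0.0, 0.099]}, {"travel": [0.001, -0.037, 0.0], "turn": [0.0, 0.0, 0.099]}, {"travel": [-0.002, -0.036, 0.002], "turn": [0.0, 0.0, 0.083]}, {"travel": [-0.005, -0.036, 0.002], "turn": [0.0, 0.0, 0.083]}, {"travel": [-0.008, -0.036, 0.002], "turn": [0.0, 0.0, 0.083]}]
[{"travel": [-0.011, -0.035, 0.002], "turn": [0.0, 0.0, 0.083]}, {"travel": [-0.014, -0.034, 0.002], "turn": [0.0, 0.0, 0.083]}, {"travel": [-0.016, -0.033, 0.002], "turn": [0.0, 0.0, 0.083]}, {"travel": [-0.019, -0.031, 0.002], "turn": [0.0, 0.0, 0.083]}, {"travel": [-0.022, -0.029, 0.002], "turn": [0.0, 0.0, 0.083]}]
```

View pics/w19.png

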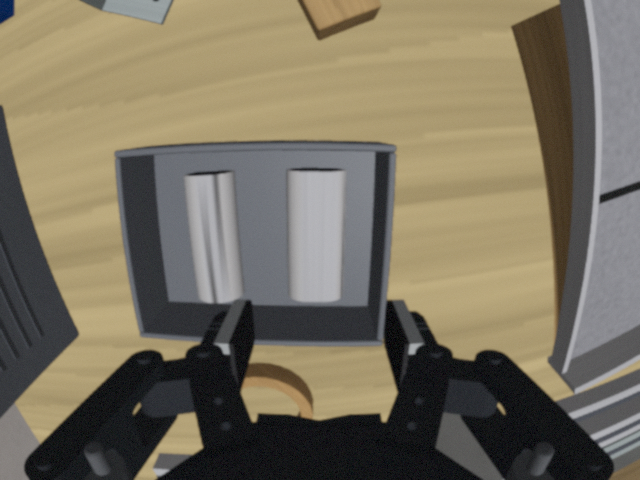

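Both squashed tubes lie side by side on the box floor, C at (213,237) and A at (316,235). Now for tube B.

Request:
move_arm(
  deltas=[
    {"travel": [0.023,-0.014,-0.008],"turn": [0,0,0.111]},
    {"travel": [0.021,-0.017,-0.008],"turn": [0,0,0.111]},
    {"travel": [0.019,-0.019,-0.008],"turn": [0,0,0.111]},
    {"travel": [0.017,-0.021,-0.008],"turn": [0,0,0.111]},
    {"travel": [0.014,-0.023,-0.008],"turn": [0,0,0.111]},
    {"travel": [0.012,-0.024,-0.006],"turn": [0,0,0.111]},
    {"travel": [0.009,-0.025,-0.004],"turn": [0,0,0.111]},
    {"travel": [0.018,-0.032,0],"turn": [0,0,0.099]},
  ],
  fingers=0.075,
)

```text
time: 24.83
tcp_pos: [0.5218, -0.0791, 0.2211]
ee_rot: [0.969, 0.246, 0.013, 0.009]
ft_force: [0.9, -0.7, -0.4]
opening: 0.0749
```

Request:
move_arm(
  deltas=[
    {"travel": [0.015,-0.034,0],"turn": [0,-0.003,0.099]},
    {"travel": [0.011,-0.035,0],"turn": [0,-0.003,0.099]},
    {"travel": [0.008,-0.036,0],"turn": [0,-0.003,0.099]},
    {"travel": [0.004,-0.037,0],"turn": [0,-0.003,0.099]},
    {"travel": [0.001,-0.037,0],"turn": [0,-0.003,0.099]},
    {"travel": [-0.002,-0.036,0.002],"turn": [0,-0.003,0.083]},
    {"travel": [-0.005,-0.036,0.002],"turn": [0,-0.003,0.083]},
    {"travel": [-0.008,-0.036,0.002],"turn": [0,-0.003,0.083]},
  ],
)

```text
time: 25.5
tcp_pos: [0.5019, 0.2226, 0.2152]
ee_rot: [0.991, -0.134, 0.013, 0.014]
ft_force: [0.9, 0.4, 0.4]
opening: 0.075
```

```bash
python3 - <<'E'
from h import *
plan([((.455,.39,.2),-36,0)])
E
```

```text
now [0.5019 0.2226 0.2152] yaw -15.4 t 25.5 open 0.075
[{"travel": [-0.018, -0.03, 0.002], "turn": [0.004, -0.007, 0.072]}, {"travel": [-0.02, -0.028, 0.002], "turn": [0.004, -0.007, 0.072]}, {"travel": [-0.022, -0.027, 0.002], "turn": [0.004, -0.007, 0.072]}, {"travel": [-0.024, -0.025, 0.003], "turn": [0.004, -0.007, 0.072]}, {"travel": [-0.026, -0.023, 0.003], "turn": [0.004, -0.007, 0.072]}]
```

Request:
move_arm(
  deltas=[
    {"travel": [-0.018,-0.03,0.002],"turn": [0.004,-0.007,0.072]},
    {"travel": [-0.02,-0.028,0.002],"turn": [0.004,-0.007,0.072]},
    {"travel": [-0.022,-0.027,0.002],"turn": [0.004,-0.007,0.072]},
    {"travel": [-0.024,-0.025,0.003],"turn": [0.004,-0.007,0.072]},
    {"travel": [-0.026,-0.023,0.003],"turn": [0.004,-0.007,0.072]},
    {"travel": [0,0,0],"turn": [0,0,0]},
    {"travel": [0,0,0],"turn": [0,0,0]},
  ],
)

```text
time: 26.08
tcp_pos: [0.444, 0.4129, 0.2039]
ee_rot: [0.951, -0.309, -0.001, -0.007]
ft_force: [0.4, -1.2, -0.4]
opening: 0.075
```

```bash
python3 - <<'E'
from h import *
wsave('w20');s=r.read_state();print(s['ee_rot'])
E
```

```text
[ 0.95107335 -0.3088698  -0.00108002 -0.00760091]
```

View pics/w20.png

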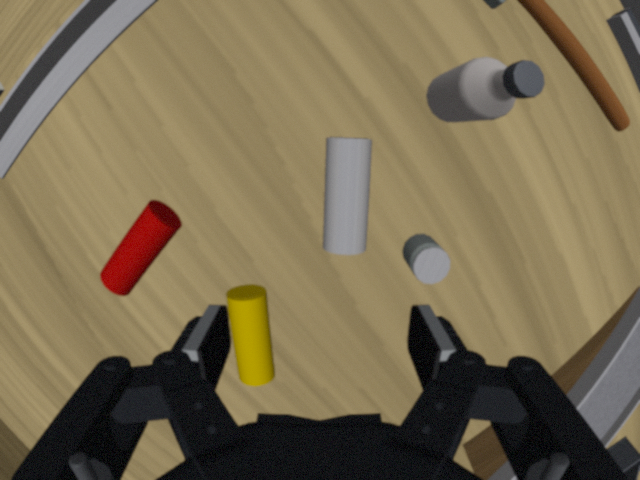

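B is at (347,195), with the tin at (428,258) on its right and the yellow tube at (250,335) on its left.

```bash
python3 - <<'E'
from h import *
d=load('w20')
x,y,a=wtube(d,(347,195),zc=.02,smax=42)
x2,y2,_=wtube(d,(430,262),zc=.04,smax=42,rr=25)
print('top', .4797,.4235)
X,Y=.6*x+.4*.4797,.6*y+.4*.4235
plan([((X,Y,.085),a-90,0)],dec=3);print(X,Y,a)
E
```

```text
tube 0.475527099609375 0.4159738159179687 LW [ 39.2 106.8] yaw 52.26807492873101 px (323, 137, 49, 118)
tube 0.503122314453125 0.3285278625488281 LW [45.5 34.9] yaw 101.98951705848012 px (406, 238, 44, 46)
top 0.4797 0.4235
now [0.4431 0.4136 0.2042] yaw -36.0 t 26.13 open 0.0753
[{"travel": [0.006, -0.006, 0.03], "turn": [-0.003, 0.002, 0.008]}, {"travel": [0.006, -0.006, 0.03], "turn": [-0.003, 0.002, 0.008]}, {"travel": [0.006, -0.006, 0.03], "turn": [-0.003, 0.002, 0.008]}, {"travel": [0.006, -0.006, 0.03], "turn": [-0.003, 0.002, 0.008]}]
0.47719625976562496 0.4189842895507812 52.26807492873101
```

Request:
move_arm(
  deltas=[
    {"travel": [0.006,-0.006,0.03],"turn": [-0.003,0.002,0.008]},
    {"travel": [0.006,-0.006,0.03],"turn": [-0.003,0.002,0.008]},
    {"travel": [0.006,-0.006,0.03],"turn": [-0.003,0.002,0.008]},
    {"travel": [0.006,-0.006,0.03],"turn": [-0.003,0.002,0.008]},
    {"travel": [0,0,0],"turn": [0,0,0]},
  ],
)

```text
time: 26.55
tcp_pos: [0.4841, 0.4171, 0.0864]
ee_rot: [0.945, -0.326, 0.006, -0.003]
ft_force: [-0.5, -1.2, 0.1]
opening: 0.0747
```

```bash
python3 - <<'E'
from h import *
wsave('w21')
x,y,a=wtube(load('w21'),(325,260),zc=.02,smax=42,rr=95)
plan([((.477,.419,.004),-37.7,0)],step=.03)
E
```

```text
tube 0.47385836791992186 0.41417987060546874 LW [ 39.6 112.5] yaw 52.21183682226646 px (272, 184, 70, 171)
now [0.4842 0.4182 0.0893] yaw -38.0 t 26.6 open 0.0753
[{"travel": [-0.002, 0.002, 0.028], "turn": [-0.004, -0.003, -0.002]}, {"travel": [-0.002, 0.002, 0.028], "turn": [-0.004, -0.003, -0.002]}, {"travel": [-0.002, 0.001, 0.028], "turn": [-0.004, -0.003, -0.002]}]
```

View pics/w21.png

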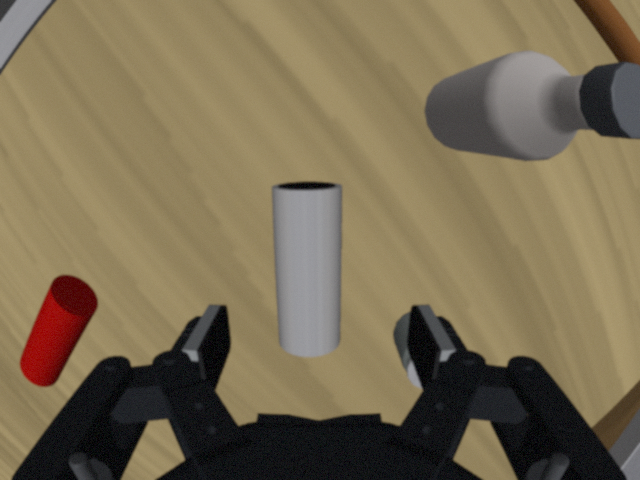

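B is at (308,268), slightly left. The tin at (408,350) is about 75 mm off in x, clear of the finger. Going down.

Request:
move_arm(
  deltas=[
    {"travel": [-0.003,0.002,0.028],"turn": [-0.004,-0.003,0]},
    {"travel": [-0.002,0.002,0.028],"turn": [-0.004,-0.003,0]},
    {"travel": [-0.002,0.001,0.026],"turn": [-0.004,-0.003,0]},
    {"travel": [0,0,0.002],"turn": [0,0,0]},
  ],
)

```text
time: 26.93
tcp_pos: [0.4825, 0.42, 0.0139]
ee_rot: [0.945, -0.328, 0.004, -0.006]
ft_force: [-1.4, -0.2, -1.1]
opening: 0.0749
```

```bash
python3 - <<'E'
from h import *
plan([((.476,.418,.003),-37.7,0)],step=.03,dec=4)
wsave('w22')
E
```

```text
now [0.4825 0.42   0.0139] yaw -38.3 t 26.93 open 0.0749
[{"travel": [-0.004, 0.0058, 0.0108], "turn": [-0.0145, -0.0033, -0.011]}]
```

View pics/w22.png

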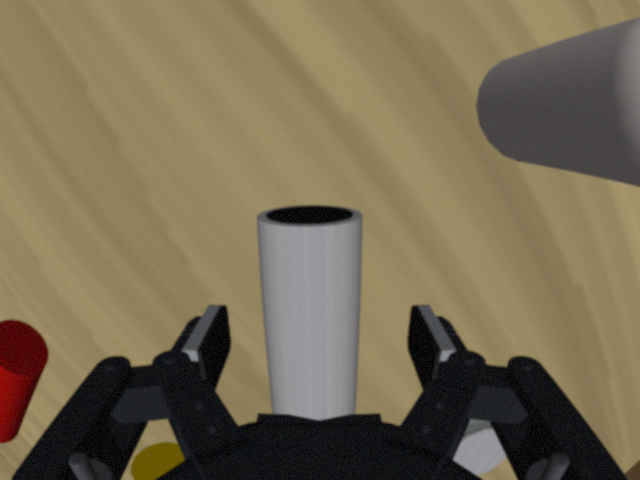

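The fingers straddle the tube, whose end at (310,215) looks round. Final correction, then close.

Request:
move_arm(
  deltas=[
    {"travel": [-0.002,0.003,0.006],"turn": [-0.008,-0.002,-0.005]},
    {"travel": [-0.002,0.003,0.006],"turn": [-0.007,-0.002,-0.005]},
    {"travel": [0,0,0.003],"turn": [0,0,0]},
  ],
)

```text
time: 27.23
tcp_pos: [0.4803, 0.4213, 0.0085]
ee_rot: [0.946, -0.324, 0.003, -0.005]
ft_force: [0.2, -0.1, -0.2]
opening: 0.0747
```

```bash
python3 - <<'E'
from h import *
plan([((.476,.418,.004),-37.7,0)],step=.03,dec=4)
E
```

```text
now [0.4803 0.4213 0.0085] yaw -37.8 t 27.23 open 0.0747
[{"travel": [-0.0014, 0.0053, 0.0044], "turn": [-0.012, -0.0025, -0.0018]}]
```

Request:
move_arm(
  deltas=[
    {"travel": [-0.001,0.004,0.005],"turn": [-0.012,-0.002,0]},
    {"travel": [0,0,0.002],"turn": [0,0,0]},
    {"travel": [0,0,0.001],"turn": [0,0,0]},
    {"travel": [0,0,0.001],"turn": [0,0,0]},
    {"travel": [0,0,0],"turn": [0,0,0]},
    {"travel": [0,0,0],"turn": [0,0,0]},
  ],
  fingers=0.02,
)

```text
time: 27.73
tcp_pos: [0.478, 0.42, 0.0033]
ee_rot: [0.946, -0.324, 0.002, -0.001]
ft_force: [-0.8, -0.0, -1.3]
opening: 0.0389
```

Request:
move_arm(
  deltas=[
    {"travel": [0,0,-0.03],"turn": [0,0,0]},
    {"travel": [0,0,-0.035],"turn": [0,0,0]},
    {"travel": [0,0,-0.035],"turn": [0,0,0]},
    {"travel": [0,0,-0.035],"turn": [0,0,0]},
    {"travel": [0,0,-0.03],"turn": [0,0,0]},
  ],
)

```text
time: 28.15
tcp_pos: [0.473, 0.4145, 0.1623]
ee_rot: [0.946, -0.323, -0.004, 0.008]
ft_force: [0.4, 1.0, -2.0]
opening: 0.0392
```

```bash
python3 - <<'E'
from h import *
wsave('w23')
plan([((.50,.15,.21),-5,10),(rp(-.012,0,.075),8.5,13)])
E
```

```text
now [0.475  0.4173 0.1689] yaw -37.7 t 28.2 open 0.0388
[{"travel": [0.023, 0.025, -0.005], "turn": [-0.005, -0.021, -0.071]}, {"travel": [0.021, 0.026, -0.005], "turn": [-0.005, -0.021, -0.071]}, {"travel": [0.019, 0.028, -0.006], "turn": [-0.005, -0.021, -0.071]}, {"travel": [0.017, 0.029, -0.006], "turn": [-0.005, -0.021, -0.071]}, {"travel": [0.015, 0.03, -0.006], "turn": [-0.005, -0.021, -0.071]}, {"travel": [0.012, 0.031, -0.006], "turn": [-0.005, -0.021, -0.071]}, {"travel": [0.01, 0.032, -0.006], "turn": [-0.005, -0.021, -0.071]}, {"travel": [0.008, 0.033, -0.006], "turn": [-0.005, -0.021, -0.071]}]
[{"travel": [0.007, 0.034, 0.01], "turn": [-0.009, -0.01, -0.046]}, {"travel": [0.005, 0.034, 0.01], "turn": [-0.009, -0.01, -0.046]}, {"travel": [0.004, 0.034, 0.01], "turn": [-0.009, -0.01, -0.046]}, {"travel": [0.002, 0.034, 0.011], "turn": [-0.009, -0.01, -0.046]}, {"travel": [0.001, 0.034, 0.011], "turn": [-0.009, -0.01, -0.046]}]
```

View pics/w23.png

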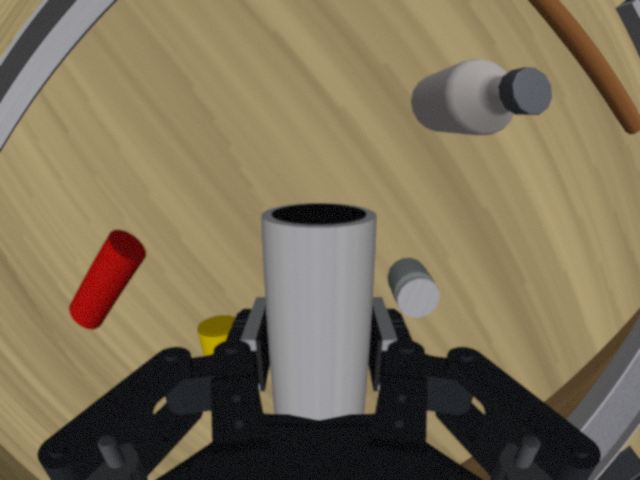

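B is lifted, and the tin (413,290), bottle and coloured tubes are unmoved. Carrying it to the ramp.

Request:
move_arm(
  deltas=[
    {"travel": [0.023,0.025,-0.006],"turn": [-0.005,-0.021,-0.071]},
    {"travel": [0.021,0.026,-0.006],"turn": [-0.005,-0.021,-0.071]},
    {"travel": [0.019,0.028,-0.007],"turn": [-0.005,-0.021,-0.071]},
    {"travel": [0.017,0.029,-0.007],"turn": [-0.005,-0.021,-0.071]},
    {"travel": [0.015,0.03,-0.007],"turn": [-0.005,-0.021,-0.071]},
    {"travel": [0.012,0.031,-0.007],"turn": [-0.005,-0.021,-0.071]},
    {"travel": [0.01,0.032,-0.006],"turn": [-0.005,-0.021,-0.071]},
    {"travel": [0.008,0.033,-0.006],"turn": [-0.005,-0.021,-0.071]},
  ],
)

```text
time: 28.87
tcp_pos: [0.4992, 0.1537, 0.217]
ee_rot: [0.996, -0.017, -0.089, -0.009]
ft_force: [0.8, -0.6, -2.0]
opening: 0.0391
```

```bash
python3 - <<'E'
from h import *
plan([(rp(-.012,0,.075),8.5,13)])
E
```

```text
now [0.4992 0.1537 0.217 ] yaw -1.9 t 28.87 open 0.0391
[{"travel": [0.006, 0.035, 0.011], "turn": [-0.01, -0.01, -0.035]}, {"travel": [0.004, 0.035, 0.011], "turn": [-0.01, -0.01, -0.035]}, {"travel": [0.003, 0.035, 0.012], "turn": [-0.01, -0.01, -0.035]}, {"travel": [0.002, 0.035, 0.012], "turn": [-0.01, -0.01, -0.035]}, {"travel": [0.001, 0.035, 0.012], "turn": [-0.01, -0.01, -0.035]}]
```

Request:
move_arm(
  deltas=[
    {"travel": [0.006,0.034,0.01],"turn": [-0.01,-0.01,-0.035]},
    {"travel": [0.004,0.034,0.01],"turn": [-0.01,-0.01,-0.035]},
    {"travel": [0.003,0.034,0.011],"turn": [-0.01,-0.01,-0.035]},
    {"travel": [0.002,0.034,0.011],"turn": [-0.01,-0.01,-0.035]},
    {"travel": [0.001,0.03,0.011],"turn": [-0.01,-0.01,-0.035]},
    {"travel": [0,0,0],"turn": [0,0,0]},
  ],
)

```text
time: 29.37
tcp_pos: [0.5139, -0.0307, 0.1559]
ee_rot: [0.991, 0.071, -0.112, 0.009]
ft_force: [0.3, -1.1, -1.4]
opening: 0.0381
```

```bash
python3 - <<'E'
from h import *
print(rinv(r.read_state()['tcp_pos']))
plan([(rp(-.012,0,.016),8.5,13)],step=.02,dec=4)
E
```

```text
[-0.01030592 -0.01099143  0.07541899]
now [ 0.5139 -0.0307  0.1559] yaw 8.2 t 29.37 open 0.0381
[{"travel": [-0.0005, -0.0028, 0.0149], "turn": [0.0003, -0.0002, -0.0013]}, {"travel": [-0.0005, -0.0028, 0.0149], "turn": [0.0003, -0.0002, -0.0013]}, {"travel": [-0.0004, -0.0028, 0.0149], "turn": [0.0003, -0.0002, -0.0013]}, {"travel": [-0.0004, -0.0028, 0.0149], "turn": [0.0003, -0.0002, -0.0013]}]
```

Request:
move_arm(
  deltas=[
    {"travel": [0,-0.003,0.015],"turn": [0,0,-0.001]},
    {"travel": [0,-0.003,0.015],"turn": [0,0,-0.001]},
    {"travel": [0,-0.003,0.015],"turn": [0,0,-0.001]},
    {"travel": [0,-0.002,0.013],"turn": [0,0,-0.001]},
    {"travel": [0,0,0],"turn": [0,0,0]},
  ],
)

```text
time: 29.78
tcp_pos: [0.4992, -0.0255, 0.0937]
ee_rot: [0.991, 0.068, -0.113, 0.008]
ft_force: [-0.4, 0.0, -2.2]
opening: 0.0386
```

```bash
python3 - <<'E'
from h import *
s=r.read_state();print(rinv(s['tcp_pos']),s['ft_force'],Ro.from_quat(s['ee_rot']).as_matrix()[:,0])
d=save('side','s8.png');a=d['img'][130:310,210:450]
cv2.imwrite('pics/s8c.png',cv2.resize(a,(800,600),interpolation=cv2.INTER_CUBIC))
plan([(rp(-.01,0,.004),8.5,13)],step=.02,dec=4)
E
```

```text
[-0.00978699 -0.00365203  0.01178108] [-0.39110631  0.03131188 -2.15630514] [ 0.96525334  0.13390041 -0.22440293]
now [ 0.5    -0.0255  0.0948] yaw 7.9 t 29.83 open 0.0387
[{"travel": [-0.0008, -0.0037, 0.009], "turn": [-0.002, -0.0018, -0.0103]}]
```

View pics/s8c.png

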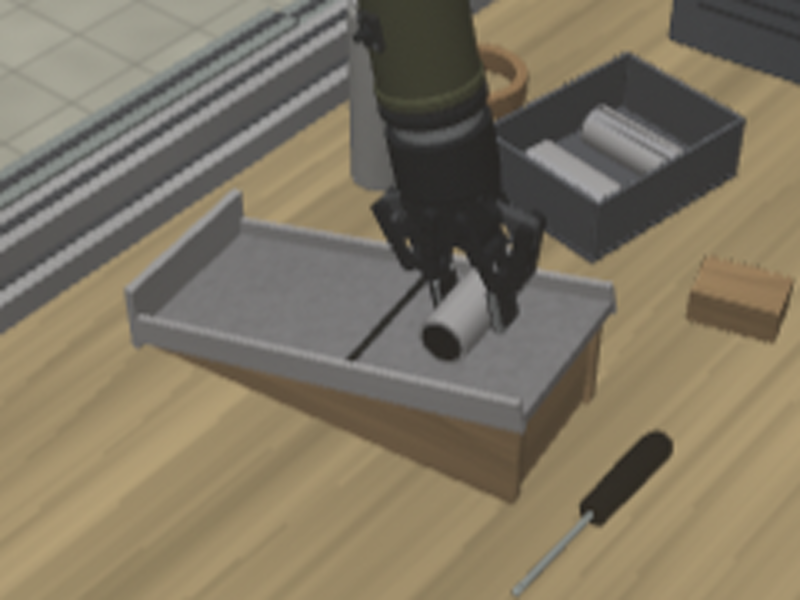

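B is over the release area at (460,320), round and level. Both squashed tubes are in the box. Lowering to contact.

Request:
move_arm(
  deltas=[
    {"travel": [0,-0.002,0.005],"turn": [0,-0.002,-0.008]},
    {"travel": [0,-0.001,0.002],"turn": [0,0,0]},
  ],
)

```text
time: 30.0
tcp_pos: [0.4991, -0.0224, 0.0886]
ee_rot: [0.991, 0.073, -0.112, 0.008]
ft_force: [-1.1, -0.2, -2.4]
opening: 0.0391
```

```bash
python3 - <<'E'
from h import *
s=r.read_state();print(rinv(s['tcp_pos']),s['ft_force'],Ro.from_quat(s['ee_rot']).as_matrix()[:,0])
E
```

```text
[-0.008337   -0.00055833  0.00688759] [-1.08247013 -0.1614582  -2.41206936] [ 0.96431433  0.14243747 -0.2231803 ]
```

Request:
move_arm(
  deltas=[
    {"travel": [0,0,0.003],"turn": [0,-0.002,0]},
    {"travel": [0,0,0],"turn": [0,0,0]},
  ],
)

```text
time: 30.17
tcp_pos: [0.4991, -0.0217, 0.0861]
ee_rot: [0.991, 0.073, -0.112, 0.008]
ft_force: [-0.2, 0.2, -2.1]
opening: 0.0388
```

```bash
python3 - <<'E'
from h import *
s=r.read_state();print(rinv(s['tcp_pos']),s['ft_force'],Ro.from_quat(s['ee_rot']).as_matrix()[:,0])
E
```

```text
[-7.65891939e-03  3.96807125e-05  4.49456371e-03] [-0.24179505  0.20864121 -2.0970432 ] [ 0.96408606  0.14325146 -0.22364501]
```

Request:
move_arm(
  deltas=[
    {"travel": [0,0,0.002],"turn": [0,0,0]},
  ],
)

```text
time: 30.25
tcp_pos: [0.4994, -0.0216, 0.0848]
ee_rot: [0.991, 0.073, -0.112, 0.008]
ft_force: [0.1, -0.1, -1.5]
opening: 0.0384
```

```bash
python3 - <<'E'
from h import *
s=r.read_state();print(rinv(s['tcp_pos']),s['ft_force'],s['qd'].round(3))
E
```

```text
[-0.00706853  0.00018872  0.00321356] [ 0.07722755 -0.09590364 -1.47056197] [-0.008  0.02   0.021  0.038  0.026 -0.048 -0.014]
```

Request:
move_arm(
  deltas=[
    {"travel": [0,0,0],"turn": [0,0,0]},
    {"travel": [0.008,0,-0.041],"turn": [0,0,0]},
    {"travel": [0.005,0,-0.041],"turn": [0,0,0]},
    {"travel": [0,0,-0.035],"turn": [0,0,0]},
    {"travel": [0,0,0],"turn": [0,0,0]},
  ],
  fingers=0.085,
)

```text
time: 30.67
tcp_pos: [0.5364, -0.0159, 0.199]
ee_rot: [0.991, 0.074, -0.114, 0.008]
ft_force: [0.5, 1.4, 0.4]
opening: 0.085
```

```bash
python3 - <<'E'
from h import *
d=save('side','s9.png')
E
```

Request:
move_arm(
  deltas=[
    {"travel": [0,0,0],"turn": [0,0,0]},
    {"travel": [0,0,0],"turn": [0,0,0]},
    {"travel": [0,0,0],"turn": [0,0,0]},
    {"travel": [0,0,0],"turn": [0,0,0]},
    {"travel": [0,0,0],"turn": [0,0,0]},
    {"travel": [0,0,0],"turn": [0,0,0]},
    {"travel": [0,0,0],"turn": [0,0,0]},
    {"travel": [0,0,0],"turn": [0,0,0]},
  ],
)

```text
time: 31.38
tcp_pos: [0.5322, -0.0175, 0.1927]
ee_rot: [0.99, 0.074, -0.119, 0.008]
ft_force: [0.1, 0.6, -0.2]
opening: 0.0849
```

```bash
python3 - <<'E'
from h import *
a=load('s9')['img'];d=save('side','s10.png')
cv2.imwrite('pics/s910.png',np.hstack([cv2.resize(i[180:300,240:400],(400,300),interpolation=cv2.INTER_CUBIC) for i in (a,d['img'])]))
wsave('w24')
E
```

```text
(no output)
```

View pics/s910.png

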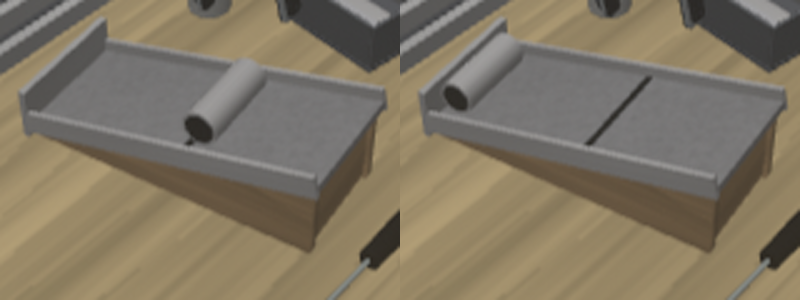

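View pics/w24.png

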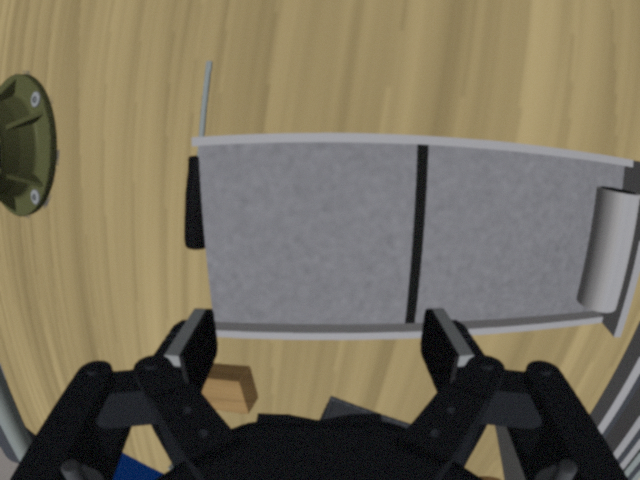

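B rolled by itself, crossing the line at (225,100) in the first frame and reaching the end stop at (485,70) in the second. I'll raise the arm away, let things settle and check everything.

Request:
move_arm(
  deltas=[
    {"travel": [-0.006,0,-0.025],"turn": [0,0.03,0]},
    {"travel": [-0.006,0,-0.025],"turn": [0,0.03,0]},
    {"travel": [-0.006,0,-0.025],"turn": [0,0.03,0]},
    {"travel": [0,0,-0.015],"turn": [0,0.03,0]},
    {"travel": [0,0,0],"turn": [0,0,0]},
    {"travel": [0,0,0],"turn": [0,0,0]},
    {"travel": [0,0,0],"turn": [0,0,0]},
    {"travel": [0,0,0],"turn": [0,0,0]},
  ],
)

```text
time: 32.15
tcp_pos: [0.5317, -0.0175, 0.2857]
ee_rot: [0.995, 0.074, -0.059, 0.003]
ft_force: [0.4, 0.4, -0.4]
opening: 0.0848
```

```bash
python3 - <<'E'
from h import *
b=load('s10')['img'];d=save('side','s11.png');t=save('top','t11.png');wsave('w25')
print('stop region change',cv2.absdiff(b,d['img'])[185:235,245:300].mean())
print(r.read_state()['qd'].round(3))
E
```

```text
stop region change 0.42642424242424243
[ 0.001 -0.002 -0.002 -0.004 -0.     0.     0.001]
```

View pics/s11.png

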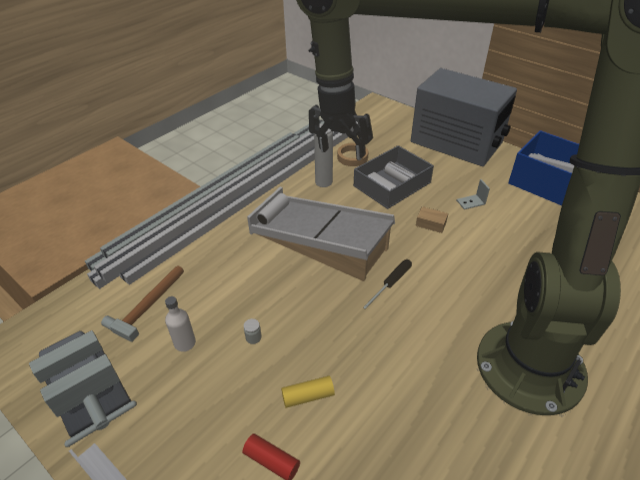

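View pics/t11.png

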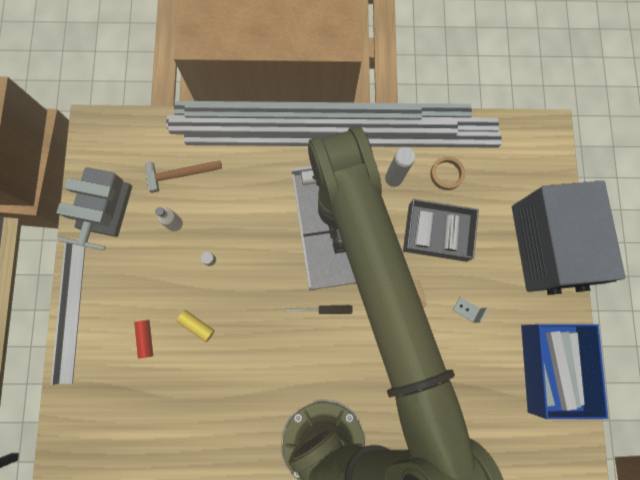

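Both views agree. B rests at the stop at (272,207) in the side view, and both squashed tubes are in the box at (390,175). The tin, bottle, can, block, screwdriver and bracket are where they started, and the arm touches nothing. Handing in.

```bash
python3 - <<'E'
from h import *
a=load('side0')['img'];b=load('s11')['img']
for n,(u,v) in dict(tin=(252,331),glue=(180,325),block=(432,219),driver=(388,285),bracket=(473,200)).items():
    print(n,cv2.absdiff(a,b)[v-12:v+12,u-12:u+12].mean().round(2))
print(r.close_job())
E
```

```text
tin 2.96
glue 2.99
block 2.65
driver 2.7
bracket 3.0
the job is handed in; nothing more can be done
None
```

All three tubes are tested and the job was handed in at about 32 s. Two are squashed and in the scrap box, and the third rolled to the end stop. I told them apart by where they lay at the start, because I couldn't tell which is tube_1, tube_2 or tube_3.

| Tube (start position, x / y in m) | Result | Where it is now |
|---|---|---|
| Grooved, near (0.42, 0.25) | Stayed put above the line | Scrap box |
| Oval, near (0.585, 0.28) | Stayed put above the line | Scrap box |
| Round, near (0.477, 0.42) | Rolled over the line to the end stop by itself | At the end stop, at rest |

Each squashed tube was watched for about a second and boxed before the next was tested.

- **Last checks:** The final side and top views show the round tube still at the stop. Both squashed tubes lie side by side on the box floor. The arm is raised clear of everything.
- **Other things on the bench:** Comparing first and last side pictures, the tin, glue bottle, block, screwdriver and bracket differ only by an even 2.7–3.0 grey levels. I took that as lighting or noise, since nothing looked moved. The spray can was checked by eye only.
- **Not proven:** I took no picture during the round tube's release itself, which was an opening of the fingers and a quick lift. In the first picture afterwards it was already rolling with the gripper well above it, but I can't rule out a brief brush from the fingers as they opened.
- **Corrected on the way:** I gripped the oval tube too high at first, so I set it down on the bench and gripped it lower before lifting.

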